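Tip the used clamp blocks into the return hopper and sleeve the bare post

ROBOT

A 6-joint arm with a two-finger parallel gripper is mounted at the origin on the work surface. World frame = base frame: x ahead of the robot, y to its left, z up, the work surface at z = 0. Lengths are in mm, angles in rad, forces in N, time in s.
With the tool pointing down it reaches from about 275 to 1000 mm from the base axis. Payload 8.4 kg.
Tool frame: the origin (TCP) lies midway between the tips of the shut fingers; the grasp point (between the pads) lies 19 mm behind it; z points along the fingers, y is the direction in which the jaws open and shut (so a half turn about z gives the same grasp; the last joint's range is limited). The gripper opens to 85 mm and grips with 20 to 120 N. Pads are 22 mm wide; open, the fingers measure 114 mm over their backs; the gripper's body (76 mm by 85 mm) begins 54 mm behind the grasp point. The pads swing forward as they close: fully open they stand 13 mm farther back than shut.
Start: joints at [1.185, 0.353, 1.633, -0, 1.155, -0.002], TCP at [234.028, 579.533, 231.281] pointing down, gripper open.
Joint ranges: [-2.63, 2.63], [-0.92, 2.1], [0.06, 2.66], [-1.3, 4.44], [0, 2.69], [-3.02, 3.02]. Speed limits (rad/s): [2.22, 2.22, 2.79, 3.14, 3.14, 3.14].

INTERFACE

Orientations are given as [roll, pitch, yaw] about the fixed x, y, z axes, in that order (R = Rz(yaw) Ry(pitch) Rx(roll)).
In Python, from rig import r gives the robot as it stands. The module is installed in compiled form; this text tells all that it offers.
- The arm moves only by the tool drive_tool, never from a script. Its argument "moves" is a list of rows, each a list of 3 entries, a list of its own where there are three numbers: the closure, from 0 (fully open) to 1 (shut), then the shift along the tool's x, y, z in cm, then the turn about the tool's z in degrees. In form: [[claw, [dx, dy, dz], roll], ...]. A call has 1 to 12 rows; each row is the pose to reach, as a shift and turn from the pose measured when the call began, along the tool's axes at that moment; what a row does not reach only later rows make up. A row lasts 1/8 s, in which the tool goes at most 62.5 mm and 10.7 degrees, less where a joint would pass 70% of its speed; a pose out of reach is approached as far as the arm can. A call with a gripper value outside its range is refused whole. The fingers move at their own pace and stop on an object; "grip_force" is the grip in N (left out, the last holds). Time passes only in rows, so rows that repeat a pose let the fingers close. It gives the time, the measured TCP pose, the force and the opening at its end, in the units of the state.
- r.sense(): the state, without advancing time (a new reading comes with each control period).
- r.grab_frame(name): name is "scene" or "top"; returns a dict with "color" (384x512x3 uint8, red, green, blue), "fx", "fy", "cx", "cy" (pixels), "D" ([k1, k2, p1, p2, k3] as OpenCV has them; the pictures are not rectified), "pose" (4x4, takes a point from camera to world coordinates). Camera axes: x right, y up, looking along -z (the intrinsics and any distortion apply to the point x, -y, -z); pixel columns grow to the right and rows downward; lengths in mm; the calibration is good to about 2 mm. A picture is of the moment at which its call begins. There is no depth.
- r.sign_off(): hands the job in, once; it reports no verdict.
Trained networks look in the newest picture that a camera, given by its name, has taken for a name from the list of things; names that differ only in an ending like _2 or _b are one class to them, and where a whole thing is asked for, a point or a joint stands for the part that bears it (a point fixed in the world has none). Each returns a list of dicts, best first, with "score" (0 to 1); they miss things now and then, are a little off and sometimes report something else, mostly with a low value. They report only what shows in the picture. A call takes as long as a camera call. They do not tell look-alikes from the thing itself.
- r.outline_of(thing, camera): "mask" (384x512 bool, what is visible of it) and "at" ([column, row] in pixels, amid what is visible of it).
- r.spot_point(thing, camera): "at" ([column, row] in pixels: a listed point, or the origin of a listed thing).
The state is a dict: "clock": time; "qpos": joint angles; "qvel": joint speeds; "joint_efforts": joint torques, N m; "eef_pos": TCP position; "tcp_rot": TCP orientation; "contact_force": force on the tool from outside, world axes, zero at the start; "wrist_torque": the same for the moment, N m; "opening": opening from 0.0 (shut) to 1.0 (fully open).
Only numpy, scipy, OpenCV 4.12 (cv2) and the standard library are available. Lean on these libraries where they do the work, as an engineer would, in place of code of your own. Each camera call takes 0.05 s, during which the arm holds its last target.

TASK

Clear up the optical bench: gather every loose orange clamp block in the white tray, then carry the tray by its blue handle to the black return hopper and tip the blocks in over the tray's sloping lip (the blocks must go in from the tray, never by hand). Put the empty tray back flat on its mat, slide the red guard sleeve down over the bare steel post until it sits on the post's base, and leave the other equipment where it is.

Things in the scene. Friction and masses are not known exactly. Their poses are not given: they have to be found in the camera images.
- block0_mid (a point): one of three or four used clamp blocks scattered on the bench (None from the start: absent): an orange box 60 (own x) x 40 (own y) x 36 mm high with a steel screw head (16 mm across, 8 mm high) on top, 0.05 kg. The point is the centre of the 60 x 40 x 36 box, 18 mm above its underside; z is up as it stands. Best gripped across the 40 mm
- block1_mid (a point): another such clamp block, same as block0 (may be absent)
- block2_mid (a point): another such clamp block, same as block0 (may be absent)
- block3_mid (a point): another such clamp block, same as block0 (may be absent)
- tray_floor (a point): white tray standing on the mat, 0.2 kg: middle of the top of its 4 mm floor. Own x points to the pouring lip, y across, z up. Flat floor from x = -90 to +55 mm, then a lip slopes up at 20 degrees to x = +101 mm, 17 mm above the floor. 4 mm side walls (inner faces y = -106 and +106 mm, x up to +102) and back wall (inner face x = -90 mm) rise 41 mm above the floor
- tray_handle (a point): where to grip the tray's blue handle, an upright plate at the back wall, 12 mm thick along tray x, 60 mm wide along tray y, top 81 mm above the tray floor. The point is mid-thickness, mid-width, 64 mm above the floor, at tray x = -98 mm; axes as tray_floor. Grip it across its 12 mm
- tray_lip (a point): middle of the tray's pouring edge, 100 mm from the tray's middle along tray x, 14 mm above the floor. Tray and blocks are slick (friction about 0.25): blocks slide out over this lip when its end is tipped down by 40 degrees or more, surely at 55 to 60
- hopper: fixed black return hopper, an open square bin with a grey flared rim: origin at the centre of its underside on the bench, x and y along its sides. Inside 220 x 220 mm at its floor (6 mm thick), walls upright to 58 mm, then flaring out to about 250 mm inside at the rim, 90 mm high
- hopper_mouth (a point): centre of the hopper's mouth, level with its rim, 90 mm above the bench
- mat: fixed black rubber mat with a yellow border, 240 x 260 x 3 mm, where the tray starts and belongs; origin at the centre of its underside
- post_top (a point): centre of the top of the fixed bare steel post: 25 mm diameter, top at 100 mm above the bench with a 3 mm chamfer, standing on a black square base 75 x 75 x 12 mm
- post_foot (a point): the post's axis at the top face of its base, 12 mm above the bench; here the sleeve's underside must sit
- sleeve_mid (a point): red plastic guard sleeve, a tube standing upright on the bench: outside 55 mm, bore 32 mm, 55 mm high, 0.06 kg. The point is its centre, half-way up; z is its axis
- mirror_mid (a point): bystander: black mirror mount on an aluminium foot 50 x 75 mm, 110 mm tall; point 55 mm up. Leave alone
- meter_mid (a point): bystander: black power meter box 70 x 120 x 45 mm; point at its centre. Leave alone
- lens_tube_center (a point): bystander: upright black lens tube, 44 mm diameter, 60 mm tall; point at its centre. Leave alone
Things that resemble listed ones, but are neither listed nor needed, are in the scene too. Leave any purple or yellow look-alike of the part that bears block2_mid alone.

How it is judged (in metres and radians):
On the way, in this order (a step that is already met when the one before it is completed fails the run):
1. every block that is there lies in the tray (x of block0_mid in the frame of tray_floor between -0.1 and 0.115 m and y of block0_mid in the frame of tray_floor between -0.112 and 0.112 m and z of block0_mid in the frame of tray_floor between 0 and 0.09 m and x of block1_mid in the frame of tray_floor between -0.1 and 0.115 m and y of block1_mid in the frame of tray_floor between -0.112 and 0.112 m and z of block1_mid in the frame of tray_floor between 0 and 0.09 m and x of block2_mid in the frame of tray_floor between -0.1 and 0.115 m and y of block2_mid in the frame of tray_floor between -0.112 and 0.112 m and z of block2_mid in the frame of tray_floor between 0 and 0.09 m and x of block3_mid in the frame of tray_floor between -0.1 and 0.115 m and y of block3_mid in the frame of tray_floor between -0.112 and 0.112 m and z of block3_mid in the frame of tray_floor between 0 and 0.09 m), for 0.2 s.
2. the tray is tipped with its lip over the hopper (more than 20 degrees, lip within 160 mm of the hopper's middle), each block being in the tray or already in the hopper (angle between tray_floor's own z axis and vertical above 0.35 rad and horizontal distance between tray_lip and hopper_mouth below 0.16 m and ((x of block0_mid in the frame of tray_floor between -0.1 and 0.115 m and y of block0_mid in the frame of tray_floor between -0.112 and 0.112 m and z of block0_mid in the frame of tray_floor between 0 and 0.09 m) or (x of block0_mid in the frame of hopper between -0.125 and 0.125 m and y of block0_mid in the frame of hopper between -0.125 and 0.125 m and z of block0_mid in the frame of hopper between 0 and 0.09 m)) and ((x of block1_mid in the frame of tray_floor between -0.1 and 0.115 m and y of block1_mid in the frame of tray_floor between -0.112 and 0.112 m and z of block1_mid in the frame of tray_floor between 0 and 0.09 m) or (x of block1_mid in the frame of hopper between -0.125 and 0.125 m and y of block1_mid in the frame of hopper between -0.125 and 0.125 m and z of block1_mid in the frame of hopper between 0 and 0.09 m)) and ((x of block2_mid in the frame of tray_floor between -0.1 and 0.115 m and y of block2_mid in the frame of tray_floor between -0.112 and 0.112 m and z of block2_mid in the frame of tray_floor between 0 and 0.09 m) or (x of block2_mid in the frame of hopper between -0.125 and 0.125 m and y of block2_mid in the frame of hopper between -0.125 and 0.125 m and z of block2_mid in the frame of hopper between 0 and 0.09 m)) and ((x of block3_mid in the frame of tray_floor between -0.1 and 0.115 m and y of block3_mid in the frame of tray_floor between -0.112 and 0.112 m and z of block3_mid in the frame of tray_floor between 0 and 0.09 m) or (x of block3_mid in the frame of hopper between -0.125 and 0.125 m and y of block3_mid in the frame of hopper between -0.125 and 0.125 m and z of block3_mid in the frame of hopper between 0 and 0.09 m))), for 0.05 s.
At the end, for the whole second after the job is handed in: every block that is there lies in the hopper with its centre below the rim; the tray lies flat on the mat (its middle within 50 mm of the mat's middle, tilted less than 0.06 rad); the sleeve is on the post, upright, its underside within 5.5 mm of the post's base (x of block0_mid in the frame of hopper between -0.125 and 0.125 m and y of block0_mid in the frame of hopper between -0.125 and 0.125 m and z of block0_mid in the frame of hopper between 0 and 0.09 m and x of block1_mid in the frame of hopper between -0.125 and 0.125 m and y of block1_mid in the frame of hopper between -0.125 and 0.125 m and z of block1_mid in the frame of hopper between 0 and 0.09 m and x of block2_mid in the frame of hopper between -0.125 and 0.125 m and y of block2_mid in the frame of hopper between -0.125 and 0.125 m and z of block2_mid in the frame of hopper between 0 and 0.09 m and x of block3_mid in the frame of hopper between -0.125 and 0.125 m and y of block3_mid in the frame of hopper between -0.125 and 0.125 m and z of block3_mid in the frame of hopper between 0 and 0.09 m and horizontal distance between tray_floor and mat below 0.05 m and angle between tray_floor's own z axis and vertical below 0.06 rad and height (world z) of tray_floor below 0.012 m and horizontal distance between sleeve_mid and post_foot below 0.008 m and z of sleeve_mid in the frame of post_foot below 0.033 m and angle between sleeve_mid's own z axis and vertical below 0.1 rad); the robot touches nothing.
It fails at once if a block is put into the hopper by hand (the fingers press on it while it is over or in the hopper) ((x of block0_mid in the frame of hopper between -0.125 and 0.125 m and y of block0_mid in the frame of hopper between -0.125 and 0.125 m and contact force between the fingers and block0 above 1 N) or (x of block1_mid in the frame of hopper between -0.125 and 0.125 m and y of block1_mid in the frame of hopper between -0.125 and 0.125 m and contact force between the fingers and block1 above 1 N) or (x of block2_mid in the frame of hopper between -0.125 and 0.125 m and y of block2_mid in the frame of hopper between -0.125 and 0.125 m and contact force between the fingers and block2 above 1 N) or (x of block3_mid in the frame of hopper between -0.125 and 0.125 m and y of block3_mid in the frame of hopper between -0.125 and 0.125 m and contact force between the fingers and block3 above 1 N)).
It fails at once if the mirror mount is disturbed (moved more than 30 mm) (distance of mirror_mid from where it was at the start of the episode above 0.03 m).
It fails at once if the power meter is disturbed (moved more than 30 mm) (distance of meter_mid from where it was at the start of the episode above 0.03 m).
It fails at once if the lens tube is disturbed (moved more than 30 mm) (distance of lens_tube_center from where it was at the start of the episode above 0.03 m).
Of block0, block1, block2, block3 only 3 to 4 are there at a start; the rules pass over those that are not, and their reading is None.
At some moment in a run one of block0, block1, block2, block3, sleeve may be knocked a few centimetres aside while the robot is not near it.
It also fails if it takes over 210 s, if anything falls off the work surface, if the arm or the gripper's body presses on something with over 40 N, if the wrist force passes 120 N, or if a joint passes its speed limit or range.

## Working session

There is one attempt and no reset: what is moved stays moved. The work goes in short steps, Python scripts to look and compute and a tool call to move; the robot and the scene stay as the last step left them, time stands still between calls to the robot, and variables do not carry over. Pictures are saved under pics/ and viewed, and the job is handed in when it is done.

Besides the shell and the picture viewer there is one more tool, called after ">>>" as name([rows], argument=value, ...), one row to a line, values as JSON. drive_tool: Moves the arm, as the interface text tells. Its arguments: {"type":"object","properties":{"moves":{"type":"array"},"grip_force":{"type":"number"}},"required":["moves"]}

```bash
mkdir -p pics; ls
cat > h.py <<'E'
import numpy as np, cv2
from rig import r
def save(cam,name):
    f=r.grab_frame(cam); cv2.imwrite('pics/'+name,cv2.cvtColor(f['color'],cv2.COLOR_RGB2BGR)); return f
def ray(f,px):
    K=np.array([[f['fx'],0,f['cx']],[0,f['fy'],f['cy']],[0,0,1.]])
    u=cv2.undistortPoints(np.array([[px]],float),K,np.array(f['D'],float))[0,0]
    P=np.array(f['pose']); d=P[:3,:3]@np.array([u[0],-u[1],-1.]); return P[:3,3],d
def at(f,px,z):
    o,d=ray(f,px); return o+d*(z-o[2])/d[2]
def proj(f,p):
    P=np.array(f['pose']); q=P[:3,:3].T@(np.array(p,float)-P[:3,3]); q=np.array([q[0],-q[1],-q[2]])
    K=np.array([[f['fx'],0,f['cx']],[0,f['fy'],f['cy']],[0,0,1.]])
    return cv2.projectPoints(q[None],np.zeros(3),np.zeros(3),K,np.array(f['D'],float))[0][0,0]
E
python3 - <<'E'
from h import *
for c in ('scene','top'):
    f=save(c,c+'0.png'); print(c,f['fx'],f['cx'],f['cy'],f['D']); print(np.round(f['pose'],3))
print(r.sense())
E
```

```text
pics
scene 352.1641418240464 260.0919670069427 192.75546512390767 [-0.10185789  0.          0.          0.          0.        ]
[[ 8.450000e-01 -3.240000e-01  4.260000e-01  1.030914e+03]
 [ 5.350000e-01  5.240000e-01 -6.620000e-01 -7.074760e+02]
 [-9.000000e-03  7.880000e-01  6.160000e-01  7.487880e+02]
 [ 0.000000e+00  0.000000e+00  0.000000e+00  1.000000e+00]]
top 420.98247664318797 257.8786553253196 195.2516622441475 [-0.07337359  0.          0.          0.          0.        ]
[[ 0.000000e+00  9.880000e-01 -1.530000e-01  4.119790e+02]
 [-1.000000e+00  2.000000e-03  1.000000e-02  1.811200e+01]
 [ 1.100000e-02  1.530000e-01  9.880000e-01  1.194172e+03]
 [ 0.000000e+00  0.000000e+00  0.000000e+00  1.000000e+00]]
{'clock': 0.1, 'qpos': array([ 1.18459897e+00,  3.53620876e-01,  1.63407177e+00, -1.13762962e-05,
        1.15521227e+00, -2.38865171e-03]), 'qvel': array([-0.00043301, -0.00108857, -0.00168304, -0.00039163,  0.00026826,
       -0.0002519 ]), 'joint_efforts': array([ 4.75658708e-04, -6.06360483e+01, -3.42820036e+01,  1.42693980e-05,
        3.85600200e-03,  1.70671711e-05]), 'eef_pos': array([233.86467617, 579.1205887 , 230.60539868]), 'tcp_rot': array([-3.14028037e+00,  7.26735359e-06,  2.75778855e+00]), 'contact_force': array([-0.07333219,  0.81574402,  0.48000429]), 'wrist_torque': array([ 0.050465  ,  0.02913297, -0.01515989]), 'opening': 1.0018449543427845}
```

View pics/top0.png

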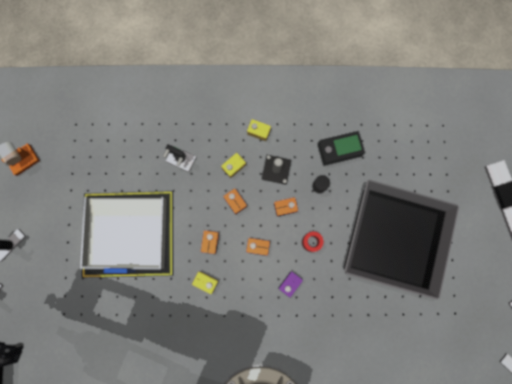

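View pics/scene0.png

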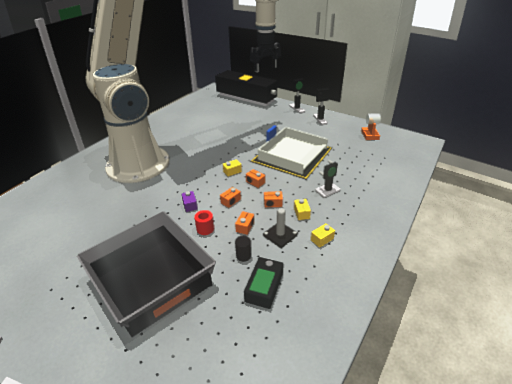

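```bash
cat >> h.py <<'E'
def hsvmask(f,kind):
    h=cv2.cvtColor(f['color'],cv2.COLOR_RGB2HSV); H,S,V=h[...,0],h[...,1],h[...,2]
    if kind=='orange': m=(H>=5)&(H<=17)&(S>130)&(V>60)
    if kind=='red': m=((H<=4)|(H>=174))&(S>130)&(V>50)
    if kind=='blue': m=(H>100)&(H<125)&(S>120)
    return m.astype(np.uint8)
from scipy.optimize import minimize
def boxpts(x,y,a,sx=30,sy=20,z0=0,z1=36):
    c,s=np.cos(a),np.sin(a)
    return np.array([[x+c*u-s*v,y+s*u+c*v,z] for u in(-sx,sx) for v in(-sy,sy) for z in(z0,z1)])
def sil(f,pts,S=4):
    q=np.array([proj(f,p) for p in pts]); hull=cv2.convexHull(((q+0.5)*S*16).astype(np.int32))
    m=np.zeros((384*S,512*S),np.uint8); cv2.fillConvexPoly(m,hull,255,shift=4); return m
def fitblock(fs,x,y,z0=0):
    """fs list of (frame,mask uint8)"""
    def crops(f,m):
        c=proj(f,[x,y,18+z0]).astype(int); return slice(max(c[1]-25,0),c[1]+25),slice(max(c[0]-25,0),c[0]+25)
    data=[]
    for f,m in fs:
        sl=crops(f,m); n,l=cv2.connectedComponents(m); 
        sub=l[sl]; best=None
        c=proj(f,[x,y,18+z0])
        bd=1e9;bi=0
        for i in range(1,n):
            ys,xs=np.where(l==i)
            if len(xs)<40: continue
            d=np.hypot(xs.mean()-c[0],ys.mean()-c[1])
            if d<bd: bd,bi=d,i
        mm=(l==bi).astype(np.uint8); cs,_=cv2.findContours(mm,0,2); hull=cv2.convexHull(np.vstack(cs))
        mm=np.zeros_like(mm); cv2.fillConvexPoly(mm,hull,1)
        data.append((f,mm,sl))
    def cost(p):
        t=0
        for f,mm,sl in data:
            s=cv2.resize(sil(f,boxpts(p[0],p[1],p[2],z0=z0,z1=z0+36)),(512,384),interpolation=cv2.INTER_AREA)/255.
            t+=np.abs(s[sl]-mm[sl]).sum()/max(mm.sum(),1)
        return t
    best=None
    for a in np.arange(0,np.pi,np.pi/6):
        res=minimize(cost,[x,y,a],method='Nelder-Mead',options=dict(initial_simplex=[[x,y,a],[x+8,y,a],[x,y+8,a],[x,y,a+.3]],maxiter=80))
        if best is None or res.fun<best.fun: best=res
    return best.x,best.fun
E
cat > see.py <<'E'
from h import *
ft=r.grab_frame('top'); 
n={}
for t in ['block0_mid','tray_floor','tray_handle','tray_lip','hopper','hopper_mouth','mat','post_top','post_foot','sleeve_mid','mirror_mid','meter_mid','lens_tube_center']:
    z={'block0_mid':18,'tray_floor':7,'tray_handle':71,'tray_lip':21,'hopper':0,'hopper_mouth':90,'mat':0,'post_top':100,'post_foot':12,'sleeve_mid':27.5,'mirror_mid':55,'meter_mid':22,'lens_tube_center':30}[t]
    for c in('top','scene'):
        if t=='block0_mid' and c=='scene':continue
        f=r.grab_frame(c)
        for d in r.spot_point(t,c)[:8]: print(t,c,round(d['score'],2),np.round(d['at'],1),np.round(at(f,d['at'],z),0))
fs=r.grab_frame('scene')
M=[(ft,hsvmask(ft,'orange')),(fs,hsvmask(fs,'orange'))]
for px in [(235,201),(286,206),(210,242),(258,246)]:
    p=at(ft,px,18)
    for mm in (M,M[:1]):
        x,c=fitblock(mm,p[0],p[1]); print(px,np.round(x[:2],1),round(np.degrees(x[2])%180,1),round(c,2))
E
python3 see.py
```

```text
block0_mid top 0.72 [209.8 242.6] [460. 139.  18.]
block0_mid top 0.62 [259.1 244.6] [455.   2.  18.]
tray_floor top 0.65 [125.6 237. ] [475. 379.   7.]
tray_floor scene 0.86 [293.3 154.1] [496. 370.   7.]
tray_floor scene 0.58 [244.4 221.4] [553. -57.   7.]
tray_handle top 0.82 [118.6 272.9] [377. 374.  71.]
tray_handle scene 0.96 [271.3 133.3] [393. 371.  71.]
tray_lip top 0.66 [121.2 199.5] [580. 392.  21.]
tray_lip scene 0.57 [315.8 154.8] [583. 392.  21.]
hopper top 0.61 [394.9 238.2] [ 473. -387.    0.]
hopper top 0.24 [233.2 197.9] [589.  76.   0.]
hopper top 0.21 [403.3 236.1] [ 479. -411.    0.]
hopper scene 0.63 [153.1 278. ] [ 467. -366.    0.]
hopper_mouth top 0.78 [401.5 234.7] [ 478. -374.   90.]
hopper_mouth scene 0.62 [141.8 260.2] [ 471. -383.   90.]
mat top 0.36 [128.4 232.4] [489. 374.   0.]
post_top top 0.75 [282.  161.3] [673. -58. 100.]
post_top scene 0.81 [285.6 210.3] [686. -40. 100.]
post_top scene 0.29 [256.  179.4] [534.  41. 100.]
post_foot top 0.88 [275.9 167.9] [674. -46.  12.]
post_foot scene 0.94 [280.  232.7] [674. -47.  12.]
sleeve_mid top 0.58 [310.  240.5] [ 466. -139.   28.]
sleeve_mid scene 0.95 [208.1 221.3] [ 473. -133.   28.]
mirror_mid top 0.66 [178.2 153.6] [705. 228.  55.]
mirror_mid top 0.18 [125.4 232.5] [485. 366.  55.]
mirror_mid scene 0.86 [328.  175.6] [697. 241.  55.]
meter_mid top 0.8 [340.6 147.9] [ 732. -233.   22.]
meter_mid scene 0.82 [264.3 280.7] [ 732. -228.   22.]
meter_mid scene 0.49 [326.6 176.1] [678. 280.  22.]
lens_tube_center top 0.57 [319.7 186.4] [ 617. -168.   30.]
lens_tube_center scene 0.67 [240.3 245.7] [ 615. -166.   30.]
(235, 201) [578.3  71.9] 34.3 0.26
(235, 201) [578.1  70.8] 35.4 0.15
(286, 206) [561.9 -71.3] 106.0 0.29
(286, 206) [561.7 -72. ] 104.5 0.18
(210, 242) [463.  141.2] 168.9 0.26
(210, 242) [462.9 140.3] 0.0 0.14
(258, 246) [450.5   6.9] 82.3 0.26
(258, 246) [451.    6.9] 81.3 0.13
```

```bash
python3 -c "
import cv2
i=cv2.imread('pics/top0.png')[110:310,60:330]; cv2.imwrite('pics/crop0.png',cv2.resize(i,None,fx=2.9,fy=2.9,interpolation=cv2.INTER_CUBIC))"
```

```text
(no output)
```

View pics/crop0.png

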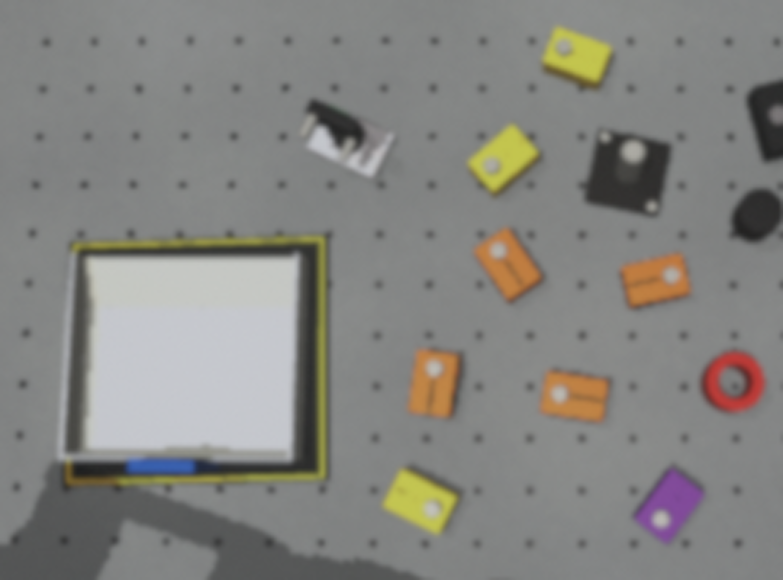

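Run:
```python
from h import *
ft=r.grab_frame('top');fs=r.grab_frame('scene')
for n,f,b in(('t',ft,(70,180,115,100)),('s',fs,(240,110,110,75)),('h',ft,(335,170,130,135))):
    x,y,w,h=b; c=f['color'][y:y+h,x:x+w][...,::-1]; s=6; cv2.imwrite(f'pics/z{n}.png',cv2.resize(c,None,fx=s if n!='h' else 4,fy=s if n!='h' else 4,interpolation=cv2.INTER_CUBIC))
for n,f in(('t',ft),('s',fs)):
    m=hsvmask(f,'blue'); k,l,st,ce=cv2.connectedComponentsWithStats(m)
    for i in range(1,k):
        if st[i,4]>15: print(n,st[i],ce[i],np.round(at(f,ce[i],88),0))
    m=hsvmask(f,'red'); k,l,st,ce=cv2.connectedComponentsWithStats(m)
    for i in range(1,k):
        if st[i,4]>15: print('red',n,st[i],ce[i])
```

```text
t [103 269  26   4 100] [115.5 270.5] [384. 377.  88.]
red t [303 232  20  19 212] [312.68396226 241.15566038]
s [267 125   9  15  91] [270.89010989 131.95604396] [402. 352.  88.]
red s [194 210  20  25 389] [203.88688946 221.93573265]
```

View pics/zt.png

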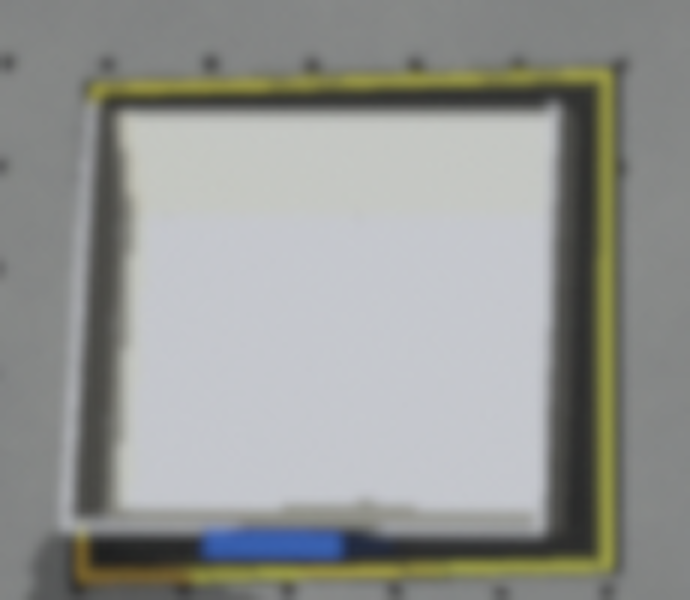

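View pics/zs.png

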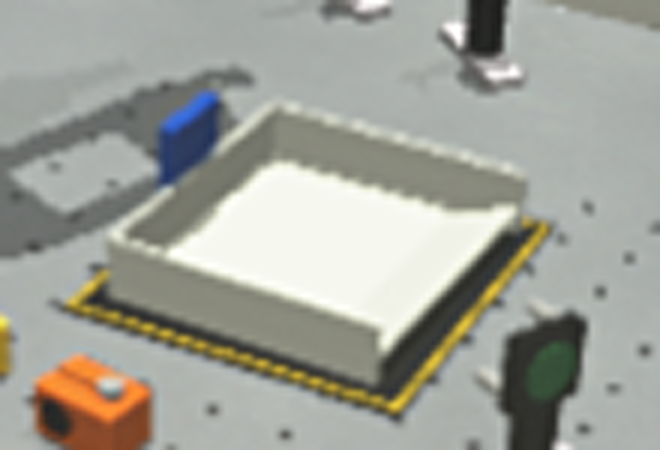

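View pics/zh.png

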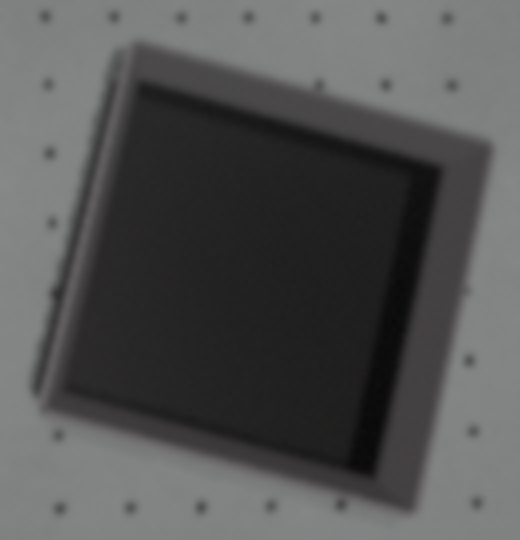

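Run:
```python
from h import *
ft=r.grab_frame('top')
for n,u,z in [('BL',(65,530),48),('FL',(95,98),48),('FR',(558,103),48),('BR',(547,535),48),('handle',(272,545),88),('hL',(202,545),88),('hR',(344,545),88),('matFL',(88,88),3),('matFR',(614,70),3),('matBR',(612,571),3)]:
    print(n,np.round(at(ft,(70+u[0]/6-.4,180+u[1]/6-.4),z),0))
C=[]
for u in [(138,40),(492,146),(412,512),(40,408)]:
    p=at(ft,(335+u[0]/4-.4,170+u[1]/4-.4),90); C.append(p); print(np.round(p,0))
print(np.mean(C,0))
s=at(ft,(312.68,241.15),40);print('sleeve',s, at(ft,(312.68,241.15),55))
```

```text
BL [389. 487.  48.]
FL [586. 485.  48.]
FR [584. 269.  48.]
BR [388. 267.  48.]
handle [384. 379.  88.]
hL [384. 410.  88.]
hR [384. 347.  88.]
matFL [598. 507.   3.]
matFR [607. 252.   3.]
matBR [371. 246.   3.]
[ 626. -293.   90.]
[ 554. -534.   90.]
[ 313. -464.   90.]
[ 382. -219.   90.]
[ 468.5850652 -377.3959461   90.       ]
sleeve [ 463.4674369  -144.19173497   40.        ] [ 462.79827994 -142.08237748   55.        ]
```

```bash
cat >> h.py <<'E'
from scipy.spatial.transform import Rotation as Ro
def go(x,y,z,yaw,lab=''):
    s=r.sense(); R=Ro.from_euler('xyz',s['tcp_rot']); d=R.inv().apply(np.array([x,y,z])-s['eef_pos'])/10
    cy=np.degrees(s['tcp_rot'][2]); t=-(yaw-cy)
    t=(t+180)%360-180; 
    print(lab,'shift cm',np.round(d,2),'turn',round(t,1),'alt',round((t+90)%180-90,1),'|q6',round(s['qpos'][5],2),'eef',np.round(s['eef_pos'],0),'yaw',round(cy,1),'rot',np.round(np.degrees(s['tcp_rot']),1))
E
python3 -c "
from h import *
go(384,378,140,180.5);go(384,378,48,180.5)"
```

```text
shift cm [-21.45 -13.07   9.13] turn -22.5 alt -22.5 |q6 -0.0 eef [234. 580. 231.] yaw 158.0 rot [180.  -0. 158.]
 shift cm [-21.45 -13.07  18.33] turn -22.5 alt -22.5 |q6 -0.0 eef [234. 580. 231.] yaw 158.0 rot [180.  -0. 158.]
```

>>> drive_tool([
  [0,[-21.4,-13.1,9.1],-22.5],
  [0,[-21.4,-13.1,9.1],-22.5],
  [0,[-21.4,-13.1,9.1],-22.5],
  [0,[-21.4,-13.1,9.1],-22.5],
  [0,[-21.4,-13.1,9.1],-22.5],
  [0,[-21.4,-13.1,9.1],-22.5],
], grip_force=120)

```text
clock: 3.6
eef_pos: [383.9, 377.4, 140.2]
tcp_rot: [-3.141, -0.0, -3.135]
contact_force: [0.1, -0.3, -0.1]
opening: 0.998
```

```bash
python3 -c "
from h import *
go(384,378,48,180.5);f=save('scene','s1.png')
cv2.imwrite('pics/s1c.png',cv2.resize(f['color'][90:200,200:370,::-1],None,fx=4,fy=4,interpolation=cv2.INTER_CUBIC))"
```

```text
shift cm [-0.02  0.06  9.22] turn -0.1 alt -0.1 |q6 -0.8 eef [384. 377. 140.] yaw -179.6 rot [-180.    -0.  -179.6]
```

View pics/s1c.png

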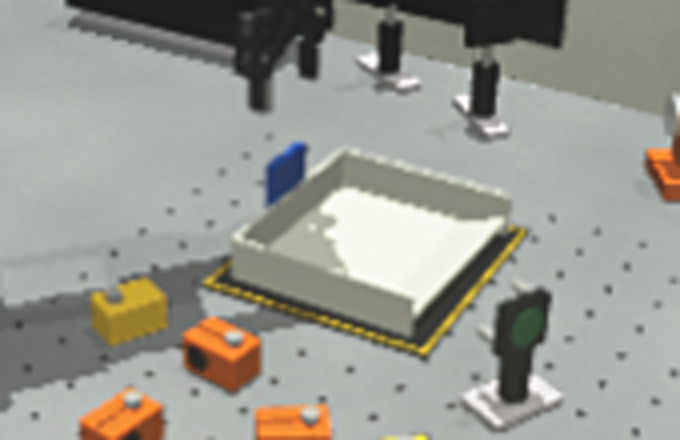

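>>> drive_tool([
  [0,[0,0,5],0],
  [0,[0,0,9.2],0],
  [0,[0,0,9.2],0],
  [0.4,[0,0,9.2],0],
  [0.6,[0,0,9.2],0],
  [0.6,[0,0,9.2],0],
  [0.6,[0,0,9.2],0],
  [0.6,[0,0,9.2],0],
], grip_force=120)

```text
clock: 4.65
eef_pos: [384.7, 380.2, 51.1]
tcp_rot: [3.138, 0.003, -3.134]
contact_force: [-0.9, 2.0, 6.8]
opening: 0.676
```

>>> drive_tool([
  [0.6,[0,0,-0.5],0],
  [0.6,[0,0,-1],0],
  [0.6,[0,0,-2],0],
  [0.6,[0,0,-3],0],
  [0.6,[0,0,-4],0],
  [0.6,[0,0,-4],0],
], grip_force=120)

```text
clock: 5.4
eef_pos: [385.1, 380.5, 92.1]
tcp_rot: [3.137, 0.004, -3.134]
contact_force: [-0.4, 0.2, -2.5]
opening: 0.676
```

```bash
python3 -c "
from h import *
f=save('scene','s2.png');print(r.sense()['wrist_torque'])
cv2.imwrite('pics/s2c.png',cv2.resize(f['color'][90:200,200:370,::-1],None,fx=4,fy=4,interpolation=cv2.INTER_CUBIC))"
```

```text
[ 0.02404623  0.21497526 -0.0332826 ]
```

View pics/s2c.png

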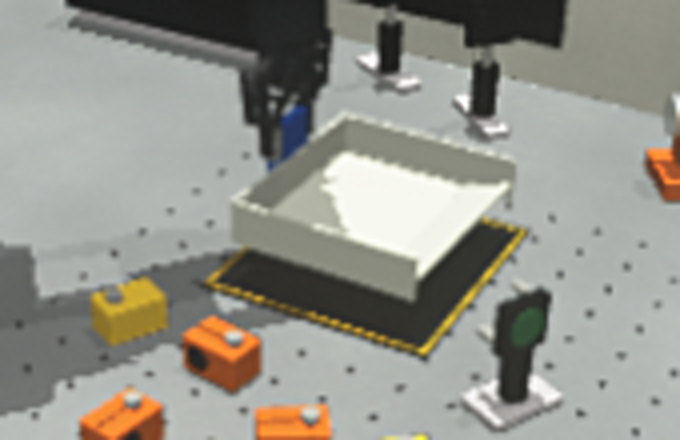

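>>> drive_tool([
  [0.6,[0,0,0],0],
  [0.6,[0,0,0],0],
  [0.6,[0,0,0],0],
], grip_force=20)

```text
clock: 5.82
eef_pos: [384.7, 380.1, 91.3]
tcp_rot: [3.138, 0.003, -3.134]
contact_force: [0.5, -0.2, -3.0]
opening: 0.682
```

```bash
python3 -c "
from h import *
f=save('scene','s3.png');print(r.sense()['wrist_torque'])
cv2.imwrite('pics/s3c.png',cv2.resize(f['color'][90:200,200:370,::-1],None,fx=4,fy=4,interpolation=cv2.INTER_CUBIC))"
```

```text
[0.0032741  0.160457   0.02005756]
```

View pics/s3c.png

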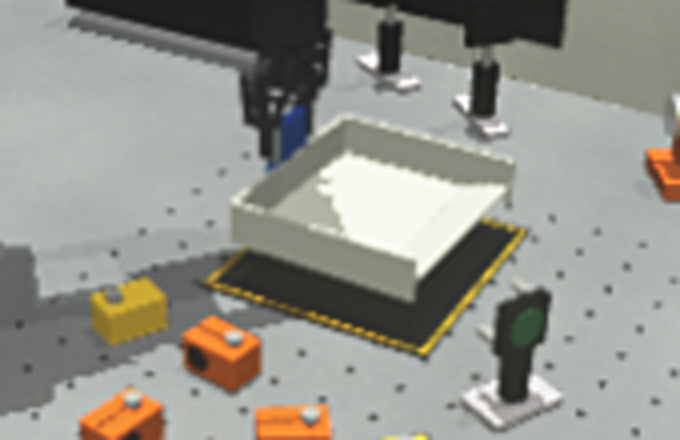

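>>> drive_tool([
  [0.6,[0,0,2],0],
  [0.6,[0,0,3.5],0],
  [0.6,[0,0,4],0],
  [0.6,[0,0,4],0],
  [0.0,[0,0,4],0],
  [0.0,[0,0,4],0],
  [0,[0,0,2.1],0],
  [0,[0,0,2.1],0],
  [0.6,[0,0,2.1],0],
  [0.6,[0,0,2.1],0],
  [0.6,[0,0,2.1],0],
  [0.6,[0,0,2.1],0],
], grip_force=20)

```text
clock: 7.38
eef_pos: [384.6, 380.1, 70.0]
tcp_rot: [3.138, 0.003, -3.134]
contact_force: [-0.3, -0.3, -1.3]
opening: 0.695
```

>>> drive_tool([
  [0.6,[0,0,-0.5],0],
  [0.6,[0,0,-1],0],
  [0.6,[0,0,-2],0],
  [0.6,[0,0,-3],0],
  [0.6,[0,0,-4],0],
  [0.6,[0,0,-4],0],
  [0.6,[0,0,-4],0],
], grip_force=20)

```text
clock: 8.25
eef_pos: [384.4, 379.9, 110.0]
tcp_rot: [3.138, 0.003, -3.134]
contact_force: [-0.6, 0.3, -1.1]
opening: 0.691
```

```bash
python3 -c "
from h import *
f=save('scene','s4.png');print(r.sense()['wrist_torque'])
cv2.imwrite('pics/s4c.png',cv2.resize(f['color'][90:200,200:370,::-1],None,fx=4,fy=4,interpolation=cv2.INTER_CUBIC))"
```

```text
[0.06374786 0.02526482 0.08432671]
```

View pics/s4c.png

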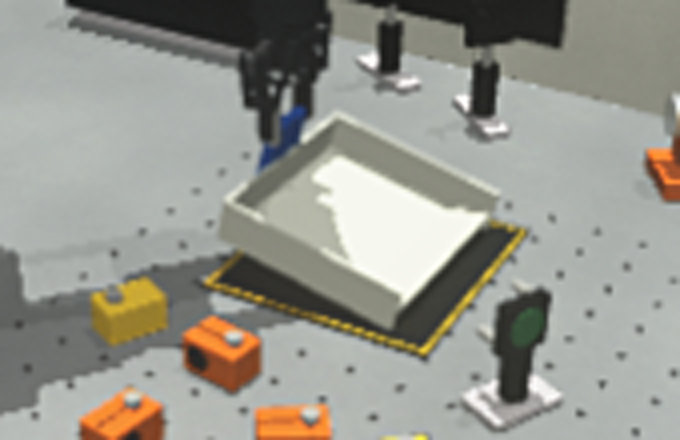

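>>> drive_tool([
  [0.6,[0,0,1],0],
  [0.6,[0,0,2],0],
  [0.6,[0,0,3],0],
  [0.6,[0,0,3.8],0],
  [0.6,[0,0,4],0],
  [0.6,[0,0,4],0],
  [0,[0,0,4],0],
  [0,[0,0,4],0],
  [0,[0,0,-2],0],
  [0,[0,0,-7],0],
  [0,[0,0,-10],0],
], grip_force=20)

```text
clock: 9.68
eef_pos: [384.8, 380.2, 212.4]
tcp_rot: [3.136, 0.005, -3.134]
contact_force: [0.4, 0.8, -0.6]
opening: 1.002
```

```bash
cat > look.py <<'E'
import sys
from h import *
n=sys.argv[1]
ft=save('top',n+'t.png'); fs=save('scene',n+'s.png')
for nm,f,b in((n+'tc',ft,(70,140,270,160)),(n+'sc',fs,(180,90,200,180))):
    x,y,w,h=b; cv2.imwrite(f'pics/{nm}.png',cv2.resize(f['color'][y:y+h,x:x+w][...,::-1],None,fx=2.9,fy=2.9,interpolation=cv2.INTER_CUBIC))
m=hsvmask(ft,'orange');k,l,st,ce=cv2.connectedComponentsWithStats(m)
for i in range(1,k):
    if st[i,4]>60:
        p=at(ft,ce[i],20)
        if 300<p[0]<900 and abs(p[1])<500:
            out=[]
            for mm in ([(ft,m)],[(ft,m),(fs,hsvmask(fs,'orange'))]):
                x,c=fitblock(mm,p[0],p[1]); out.append((np.round(x[:2],0),round(np.degrees(x[2])%180),round(c,2)))
            print(np.round(ce[i],0),st[i,4],out)
m=hsvmask(ft,'blue');k,l,st,ce=cv2.connectedComponentsWithStats(m)
for i in range(1,k):
    if st[i,4]>20: print('blue',st[i],np.round(at(ft,ce[i],88),0))
m=hsvmask(ft,'red');k,l,st,ce=cv2.connectedComponentsWithStats(m)
for i in range(1,k):
    if st[i,4]>60: print('red',st[i],np.round(at(ft,ce[i],45),0))
E
python3 look.py a; python3 -c "
from h import *
go(463,141,130,175)"
```

```text
[236. 202.] 239 [(array([577.,  70.]), 35, np.float64(0.15)), (array([578.,  72.]), 35, np.float64(0.27))]
[285. 207.] 244 [(array([562., -72.]), 105, np.float64(0.18)), (array([562., -71.]), 106, np.float64(0.29))]
[209. 243.] 250 [(array([463., 140.]), 171, np.float64(0.12)), (array([463., 142.]), 171, np.float64(0.25))]
[259. 246.] 231 [(array([451.,   7.]), 82, np.float64(0.12)), (array([451.,   7.]), 83, np.float64(0.25))]
blue [120 269   9   4  29] [384. 356.  88.]
red [303 232  20  19 212] [ 463. -144.   45.]
 shift cm [ -7.48 -24.13   8.2 ] turn 5.5 alt 5.5 |q6 -0.8 eef [386. 381. 213.] yaw -179.5 rot [ 179.5    0.4 -179.5]
```

View pics/atc.png

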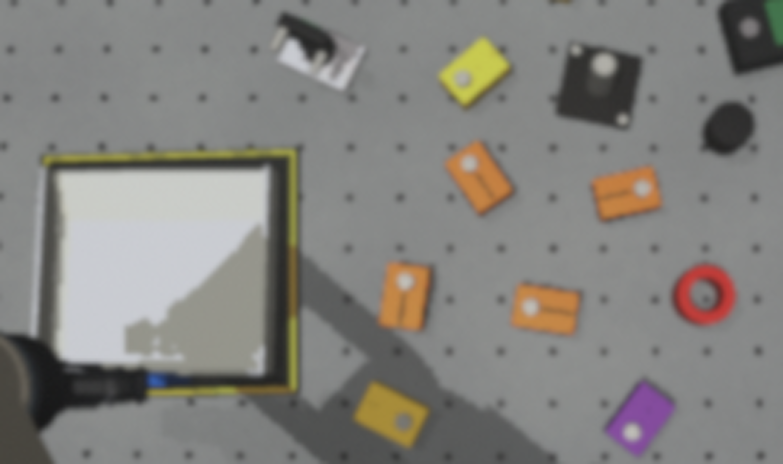

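```bash
python3 -c "
from h import *
go(463,141,100,172);go(463,141,7,172)"
```

```text
shift cm [ -7.46 -24.16  11.2 ] turn 8.5 alt 8.5 |q6 -0.8 eef [386. 381. 213.] yaw -179.5 rot [ 179.5    0.4 -179.5]
 shift cm [ -7.39 -24.23  20.5 ] turn 8.5 alt 8.5 |q6 -0.8 eef [386. 381. 213.] yaw -179.5 rot [ 179.5    0.4 -179.5]
```

>>> drive_tool([
  [0,[-7.5,-24.2,3],8.5],
  [0,[-7.5,-24.2,3],8.5],
  [0,[-7.5,-24.2,6],8.5],
  [0,[-7.5,-24.2,11],8.5],
  [0,[-7.5,-24.2,11],8.5],
  [0,[-7.4,-24.2,16],8.5],
  [0,[-7.4,-24.2,20.5],8.5],
  [0,[-7.4,-24.2,20.5],8.5],
  [0.8,[-7.4,-24.2,20.5],8.5],
  [0.8,[-7.4,-24.2,20.5],8.5],
  [0.8,[-7.4,-24.2,20.5],8.5],
  [0.8,[-7.4,-24.2,20.5],8.5],
], grip_force=50)

```text
clock: 11.28
eef_pos: [464.3, 141.8, 8.6]
tcp_rot: [3.131, 0.009, 3.001]
contact_force: [-0.8, -0.3, 7.6]
opening: 0.457
```

```bash
python3 -c "
from h import *
s=r.sense();print(s['opening'])
go(482+10,378-50,120,180,'above');go(482+10,378-50,20,180)"
```

```text
0.45679578654271613
above shift cm [ -0.24  18.94 -10.94] turn -8.0 alt -8.0 |q6 -1.15 eef [464. 142.   9.] yaw 172.0 rot [179.4   0.5 172. ]
 shift cm [-0.15 18.84 -0.94] turn -8.0 alt -8.0 |q6 -1.15 eef [464. 142.   9.] yaw 172.0 rot [179.4   0.5 172. ]
```

```bash
python3 -c "
from h import *
go(506,328,100,180,'above');go(506,328,19,180)"
```

```text
above shift cm [-1.61 19.12 -8.93] turn -8.0 alt -8.0 |q6 -1.15 eef [464. 142.   9.] yaw 172.0 rot [179.4   0.5 172. ]
 shift cm [-1.54 19.03 -0.83] turn -8.0 alt -8.0 |q6 -1.15 eef [464. 142.   9.] yaw 172.0 rot [179.4   0.5 172. ]
```

>>> drive_tool([
  [0.8,[0,0,-4],0],
  [0.8,[0,0,-9],0],
  [0.8,[-1.6,6,-9],-8],
  [0.8,[-1.6,12,-9],-8],
  [0.8,[-1.6,19.1,-9],-8],
  [0.8,[-1.6,19.1,-9],-8],
  [0.8,[-1.6,19.1,-4],-8],
  [0.8,[-1.5,19,-0.9],-8],
  [0.8,[-1.5,19,-0.9],-8],
  [0.3,[-1.5,19,-0.9],-8],
  [0.3,[-1.5,19,-0.9],-8],
  [0.3,[-1.5,19,-6],-8],
])

```text
clock: 12.78
eef_pos: [503.3, 326.0, 69.4]
tcp_rot: [3.135, 0.006, 3.141]
contact_force: [0.8, 0.4, 0.5]
opening: 0.701
```

```bash
python3 look.py b;  python3 -c "
from h import *
go(451,7,130,83-180,'above');go(451,7,7,83)"
```

```text
[236. 202.] 242 [(array([578.,  71.]), 35, np.float64(0.14)), (array([578.,  72.]), 34, np.float64(0.26))]
[285. 207.] 243 [(array([562., -72.]), 104, np.float64(0.17)), (array([562., -71.]), 106, np.float64(0.28))]
[144. 233.] 64 [(array([490., 311.]), 72, np.float64(4.27)), (array([498., 339.]), 74, np.float64(5.0))]
[259. 246.] 235 [(array([451.,   6.]), 81, np.float64(0.12)), (array([451.,   8.]), 83, np.float64(0.2))]
red [303 232  20  19 211] [ 463. -143.   45.]
above shift cm [  5.6  -32.14  -5.9 ] turn -83.0 alt -83.0 |q6 -1.0 eef [508. 329.  76.] yaw 180.0 rot [179.2   1.  180. ]
 shift cm [  5.82 -32.31   6.4 ] turn 97.0 alt -83.0 |q6 -1.0 eef [508. 329.  76.] yaw 180.0 rot [179.2   1.  180. ]
```

View pics/bsc.png

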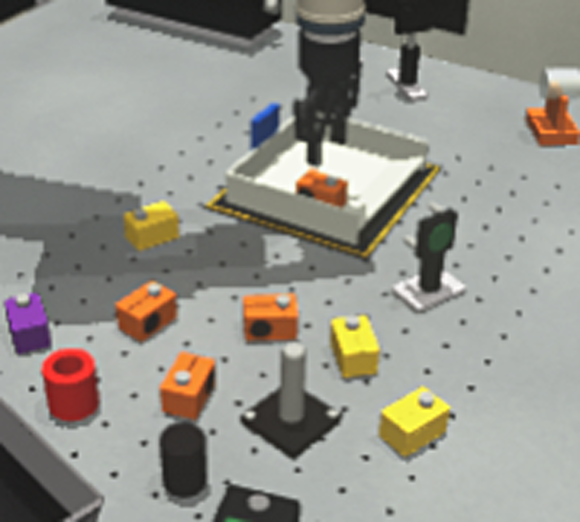

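>>> drive_tool([
  [0.2,[0,0,-4],0],
  [0,[5.7,-8,-4],20],
  [0,[5.7,-14,-4],30],
  [0,[5.7,-20,-4],40],
  [0,[5.7,-26,-4],50],
  [0,[5.7,-32.2,-4],60],
  [0,[5.7,-32.2,-4],70],
  [0,[5.7,-32.2,-4],80],
  [0,[5.7,-32.2,-2],90],
  [0,[5.7,-32.2,-2],97],
  [0,[5.7,-32.2,-2],97],
  [0,[5.7,-32.2,-2],97],
])

```text
clock: 14.38
eef_pos: [451.1, 6.9, 91.6]
tcp_rot: [3.125, -0.016, 1.452]
contact_force: [0.0, -0.4, 0.5]
opening: 0.996
```

```bash
python3 -c "
from h import *
go(451,7,7,82)"
```

```text
shift cm [-0.13 -0.16  8.45] turn 1.2 alt 1.2 |q6 0.1 eef [451.   7.  92.] yaw 83.2 rot [179.   -0.9  83.2]
```

>>> drive_tool([
  [0,[-0.1,-0.2,5],1],
  [0,[-0.1,-0.2,8.4],1],
  [0,[-0.1,-0.2,8.4],1],
  [0.8,[-0.1,-0.2,8.4],1],
  [0.8,[-0.1,-0.2,8.4],1],
  [0.8,[-0.1,-0.2,8.4],1],
  [0.8,[-0.1,-0.2,8.4],1],
  [0.8,[-0.1,-0.2,4],1],
  [0.8,[-0.1,-0.2,-1],1],
  [0.8,[-0.1,-0.2,-1],1],
])

```text
clock: 15.62
eef_pos: [451.6, 6.0, 105.5]
tcp_rot: [3.117, -0.017, 1.435]
contact_force: [0.6, -0.5, 0.0]
opening: 0.461
```

```bash
python3 -c "
from h import *
go(502,428,105,88);go(502,428,19,88)"
```

```text
shift cm [42.48 -0.74  0.76] turn -5.8 alt -5.8 |q6 0.12 eef [452.   6. 105.] yaw 82.2 rot [178.6  -1.   82.2]
 shift cm [42.34 -0.95  9.36] turn -5.8 alt -5.8 |q6 0.12 eef [452.   6. 105.] yaw 82.2 rot [178.6  -1.   82.2]
```

>>> drive_tool([
  [0.8,[6,-0.1,0],-5],
  [0.8,[12,-0.3,0],-5],
  [0.8,[18,-0.4,0],-5],
  [0.8,[24,-0.4,0],-5],
  [0.8,[30,-0.5,0.3],-5],
  [0.8,[36,-0.6,0.5],-5],
  [0.8,[42.4,-0.8,0.7],-5],
  [0.8,[42.4,-0.8,5],-5],
  [0.8,[42.4,-0.9,9.3],-5],
  [0.8,[42.4,-0.9,9.3],-5],
  [0.8,[42.4,-0.9,9.3],-5],
])

```text
clock: 17.0
eef_pos: [502.3, 428.3, 19.4]
tcp_rot: [3.116, -0.014, 1.522]
contact_force: [0.2, 0.2, -0.1]
opening: 0.458
```

>>> drive_tool([
  [0.3,[0,0,0],0],
  [0.3,[0,0,0],0],
  [0.3,[0,0,0],0],
  [0.3,[0,0,-5],0],
  [0.3,[0,0,-10],0],
  [0.3,[0,0,-10],0],
])

```text
clock: 17.75
eef_pos: [502.0, 428.9, 124.3]
tcp_rot: [3.11, -0.02, 1.522]
contact_force: [0.8, -0.5, -0.1]
opening: 0.704
```

```bash
python3 look.py c;  python3 -c "
from h import *
go(578,71,100,35,'A');go(562,-72,100,105,'B')"
```

```text
[236. 202.] 240 [(array([577.,  70.]), 35, np.float64(0.15)), (array([578.,  72.]), 34, np.float64(0.27))]
[285. 207.] 242 [(array([562., -72.]), 103, np.float64(0.17)), (array([562., -71.]), 106, np.float64(0.28))]
[142. 227.] 256 [(array([504., 331.]), 170, np.float64(0.29)), (array([504., 334.]), 0, np.float64(1.12))]
[108. 226.] 238 [(array([506., 433.]), 81, np.float64(0.33)), (array([503., 429.]), 83, np.float64(0.88))]
blue [103 269  26   4  98] [384. 377.  88.]
red [303 232  20  20 213] [ 463. -143.   45.]
A shift cm [-35.21   9.49   1.72] turn 52.2 alt 52.2 |q6 0.76 eef [500. 427. 120.] yaw 87.2 rot [178.5  -0.9  87.2]
B shift cm [-49.57   8.59   1.48] turn -17.8 alt -17.8 |q6 0.76 eef [500. 427. 120.] yaw 87.2 rot [178.5  -0.9  87.2]
```

View pics/csc.png

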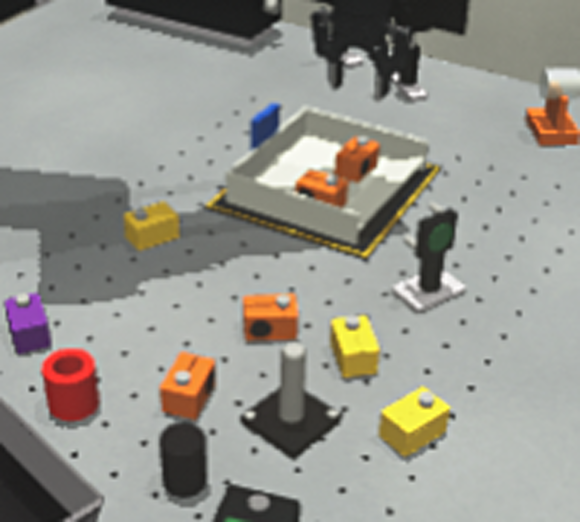

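>>> drive_tool([
  [0.2,[-6,1,1],-8],
  [0,[-12,2,1],-17.5],
  [0,[-18,3,1],-17.5],
  [0,[-24,4.2,1.4],-17.5],
  [0,[-30,5.2,1.4],-17.5],
  [0,[-36,6.2,1.4],-17.5],
  [0,[-42,7.3,1.4],-17.5],
  [0,[-49.5,8.6,1.4],-17.5],
  [0,[-49.5,8.6,1.4],-17.5],
  [0,[-49.5,8.6,1.4],-17.5],
  [0,[-49.5,8.6,1.4],-17.5],
])

```text
clock: 19.23
eef_pos: [561.5, -70.0, 100.1]
tcp_rot: [3.113, -0.007, 1.829]
contact_force: [0.2, 0.1, -0.4]
opening: 0.999
```

```bash
python3 -c "
from h import *
go(562,-72,7,105)"
```

```text
shift cm [-0.28 -0.26  9.31] turn -0.2 alt -0.2 |q6 -0.41 eef [561. -70. 100.] yaw 104.8 rot [178.4  -0.4 104.8]
```

>>> drive_tool([
  [0,[-0.2,-0.1,5],0],
  [0,[-0.2,-0.2,9.3],0],
  [0,[-0.2,-0.2,9.3],0],
  [0.8,[-0.2,-0.2,9.3],0],
  [0.8,[-0.2,-0.2,9.3],0],
  [0.8,[-0.2,-0.2,9.3],0],
  [0.8,[-0.2,-0.2,9.3],0],
  [0.8,[-0.2,-0.2,4],0],
  [0.8,[-0.2,-0.2,-1],0],
  [0.8,[-0.2,-0.2,-1],0],
])

```text
clock: 20.48
eef_pos: [562.9, -73.1, 114.9]
tcp_rot: [3.105, -0.004, 1.828]
contact_force: [0.1, 0.3, -1.4]
opening: 0.457
```

```bash
python3 -c "
from h import *
go(438,428,120,90);go(438,428,20,90)"
```

```text
shift cm [51.64  0.7  -0.27] turn 14.8 alt 14.8 |q6 -0.42 eef [563. -73. 115.] yaw 104.8 rot [177.9  -0.2 104.8]
 shift cm [51.6   0.33  9.72] turn 14.8 alt 14.8 |q6 -0.42 eef [563. -73. 115.] yaw 104.8 rot [177.9  -0.2 104.8]
```

>>> drive_tool([
  [0.8,[6,0,0],5],
  [0.8,[12,0,0],14.5],
  [0.8,[18,0,0],14.5],
  [0.8,[24,0.2,0],14.5],
  [0.8,[30,0.4,0],14.5],
  [0.8,[36,0.5,0],14.5],
  [0.8,[42,0.6,0],14.5],
  [0.8,[51.6,0.7,0],14.5],
  [0.8,[51.6,0.7,0],14.5],
  [0.8,[51.6,0.5,5],14.5],
  [0.8,[51.6,0.3,9.7],14.5],
  [0.8,[51.6,0.3,9.7],14.5],
])

```text
clock: 21.98
eef_pos: [435.9, 426.4, 17.2]
tcp_rot: [3.111, -0.009, 1.576]
contact_force: [-1.1, -0.4, 0.2]
opening: 0.458
```

>>> drive_tool([
  [0.8,[0,0,0],0],
  [0.35,[0,0,0],0],
  [0.35,[0,0,0],0],
  [0.35,[0,0,0],0],
  [0.35,[0,0,-5],0],
  [0.35,[0,0,-10],0],
  [0.35,[0,0,-10],0],
])

```text
clock: 22.85
eef_pos: [434.9, 427.5, 121.7]
tcp_rot: [3.106, -0.015, 1.576]
contact_force: [0.2, 0.4, -0.4]
opening: 0.651
```

```bash
python3 look.py d;  python3 -c "
from h import *
go(578,71,100,35,'A')
print(Ro.from_euler('xyz',r.sense()['tcp_rot']).as_matrix()[:,2])"
```

```text
[236. 202.] 239 [(array([577.,  70.]), 35, np.float64(0.15)), (array([578.,  72.]), 35, np.float64(0.27))]
[142. 227.] 247 [(array([504., 332.]), 169, np.float64(0.34)), (array([504., 334.]), 173, np.float64(1.24))]
[108. 226.] 237 [(array([505., 430.]), 80, np.float64(0.3)), (array([504., 430.]), 81, np.float64(1.01))]
[105. 251.] 250 [(array([437., 432.]), 88, np.float64(0.33)), (array([438., 433.]), 90, np.float64(1.02))]
blue [104 269  25   4  89] [384. 376.  88.]
red [303 232  20  19 212] [ 463. -143.   45.]
A shift cm [-35.55  14.28   1.86] turn 55.3 alt 55.3 |q6 0.79 eef [433. 426. 118.] yaw 90.3 rot [178.2  -0.6  90.3]
[ 0.03140486  0.01059838 -0.99945055]
```

View pics/dsc.png

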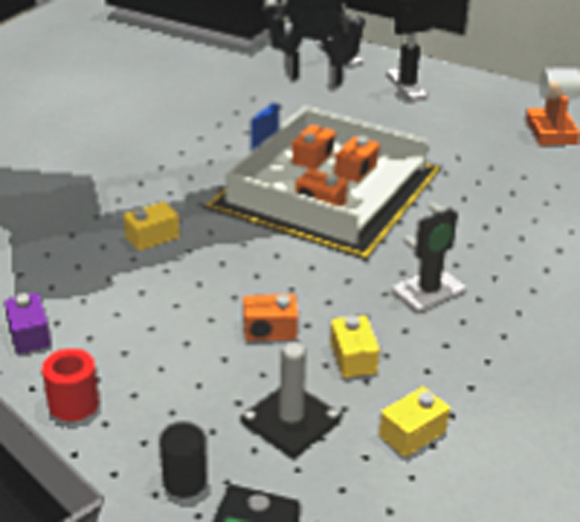

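>>> drive_tool([
  [0.2,[-6,2.4,0],10],
  [0,[-12,4.8,1],20],
  [0,[-18,7.2,1],30],
  [0,[-24,9.6,1],40],
  [0,[-30,12,1.8],50],
  [0,[-35.5,14.2,1.8],55],
  [0,[-35.5,14.2,1.8],55],
  [0,[-35.5,14.2,1.8],55],
  [0,[-35.5,14.2,1.8],55],
  [0,[-35.5,14.2,1.8],55],
])

```text
clock: 24.2
eef_pos: [576.6, 72.8, 100.4]
tcp_rot: [3.132, -0.031, 0.618]
contact_force: [0.0, 0.6, 0.1]
opening: 0.999
```

```bash
python3 -c "
from h import *
go(578,71,7,35)"
```

```text
shift cm [-0.29  0.14  9.34] turn 0.4 alt 0.4 |q6 1.07 eef [577.  73. 100.] yaw 35.4 rot [179.5  -1.8  35.4]
```

>>> drive_tool([
  [0,[0,0,5],0],
  [0,[-0.3,0.1,9.3],0],
  [0,[-0.3,0.1,9.3],0],
  [0.8,[-0.3,0.1,9.3],0],
  [0.8,[-0.3,0.1,9.3],0],
  [0.8,[-0.3,0.1,9.3],0],
  [0.8,[-0.3,0.1,9.3],0],
  [0.8,[-0.3,0.1,4],0],
  [0.8,[-0.3,0.1,-1],0],
  [0.8,[-0.3,0.1,-1],0],
])

```text
clock: 25.45
eef_pos: [577.6, 70.5, 115.4]
tcp_rot: [3.128, -0.039, 0.618]
contact_force: [-0.5, 0.8, -0.8]
opening: 0.456
```

```bash
python3 -c "
from h import *
go(440,326,115,0);go(440,326,20,0)"
```

```text
shift cm [  3.58 -28.8   -0.21] turn 35.4 alt 35.4 |q6 1.06 eef [578.  70. 115.] yaw 35.4 rot [179.2  -2.2  35.4]
 shift cm [  3.21 -28.93   9.28] turn 35.4 alt 35.4 |q6 1.06 eef [578.  70. 115.] yaw 35.4 rot [179.2  -2.2  35.4]
```

>>> drive_tool([
  [0.8,[0.8,-6,0],10],
  [0.8,[1.6,-12,0],20],
  [0.8,[2.4,-18,0],30],
  [0.8,[3.2,-24,0],35.4],
  [0.8,[3.6,-28.8,0],35.4],
  [0.8,[3.6,-28.8,0],35.4],
  [0.8,[3.4,-28.8,5],35.4],
  [0.8,[3.2,-28.9,9.2],35.4],
  [0.8,[3.2,-28.9,9.2],35.4],
  [0.8,[3.2,-28.9,9.2],35.4],
])

```text
clock: 26.7
eef_pos: [440.6, 325.4, 21.6]
tcp_rot: [-3.13, -0.04, -0.001]
contact_force: [0.4, -0.1, 0.7]
opening: 0.463
```

>>> drive_tool([
  [0.35,[0,0,0],0],
  [0.35,[0,0,0],0],
  [0.35,[0,0,0],0],
  [0.35,[0,0,-5],0],
  [0.35,[0,0,-10],0],
  [0.35,[0,0,-12],0],
  [0.35,[0,0,-12],0],
])

```text
clock: 27.58
eef_pos: [436.7, 324.7, 143.4]
tcp_rot: [-3.128, -0.043, -0.001]
contact_force: [0.5, -0.4, -0.5]
opening: 0.649
```

```bash
python3 look.py e;  python3 -c "
from h import *
go(384,378,140,0.5);go(384,378,65,.5)"
```

```text
[142. 228.] 252 [(array([503., 330.]), 170, np.float64(0.31)), (array([503., 333.]), 172, np.float64(1.21))]
[112. 225.] 116 [(array([506., 409.]), 78, np.float64(1.99)), (array([502., 407.]), 79, np.float64(2.64))]
red [303 232  20  19 211] [ 463. -143.   45.]
 shift cm [-5.15 -5.42 -0.04] turn -0.6 alt -0.6 |q6 2.23 eef [435. 324. 141.] yaw -0.1 rot [-1.793e+02 -2.300e+00 -1.000e-01]
 shift cm [-5.45 -5.33  7.46] turn -0.6 alt -0.6 |q6 2.23 eef [435. 324. 141.] yaw -0.1 rot [-1.793e+02 -2.300e+00 -1.000e-01]
```

View pics/esc.png

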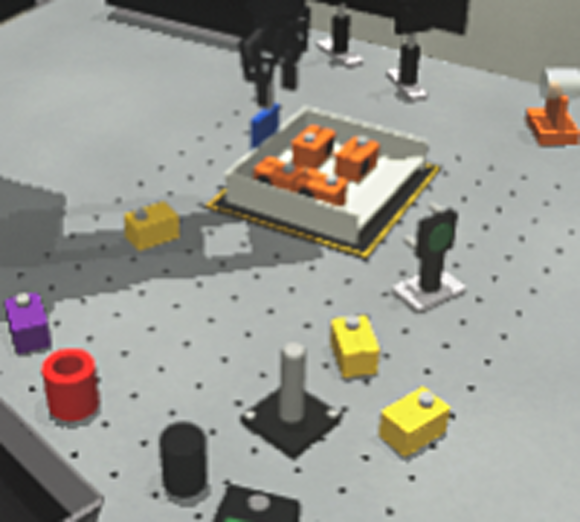

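View pics/etc.png

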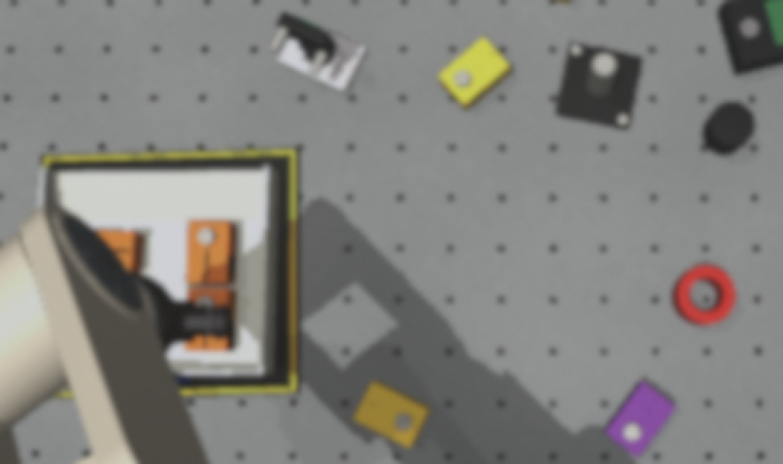

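>>> drive_tool([
  [0.2,[-5.2,-5.4,0],0],
  [0,[-5.2,-5.4,0],0],
  [0,[-5.2,-5.4,0],0],
  [0,[-5.3,-5.4,4],0],
  [0,[-5.4,-5.3,7.4],0],
  [0,[-5.4,-5.3,7.4],0],
  [0,[-5.4,-5.3,7.4],0],
  [0.7,[-5.4,-5.3,7.4],0],
  [0.7,[-5.4,-5.3,7.4],0],
  [0.7,[-5.4,-5.3,7.4],0],
  [0.7,[-5.4,-5.3,7.4],0],
  [0.7,[-5.4,-5.3,7.4],0],
], grip_force=120)

```text
clock: 29.18
eef_pos: [385.3, 378.3, 67.7]
tcp_rot: [-3.128, -0.041, -0.001]
contact_force: [-1.0, -3.8, 13.1]
opening: 0.665
```

>>> drive_tool([
  [0.7,[0,0,-0.3],0],
  [0.7,[0,0,-0.6],0],
  [0.7,[0,0,-1],0],
  [0.7,[0,0,-1.5],0],
  [0.7,[0,0,-2],0],
  [0.7,[0,0,-2],0],
], grip_force=120)

```text
clock: 29.92
eef_pos: [384.7, 378.3, 88.1]
tcp_rot: [-3.128, -0.042, -0.001]
contact_force: [-0.6, -0.5, -4.8]
opening: 0.665
```

```bash
python3 -c "
from h import *
f=save('scene','s5.png');print(r.sense()['wrist_torque']); go(384,378,260,.5)
cv2.imwrite('pics/s5c.png',cv2.resize(f['color'][90:200,200:370,::-1],None,fx=4,fy=4,interpolation=cv2.INTER_CUBIC))"
```

```text
[-0.01158646  0.34483973  0.0112246 ]
 shift cm [  0.66  -0.22 -17.2 ] turn -0.6 alt -0.6 |q6 2.38 eef [385. 378.  88.] yaw -0.1 rot [-1.792e+02 -2.400e+00 -1.000e-01]
```

View pics/s5c.png

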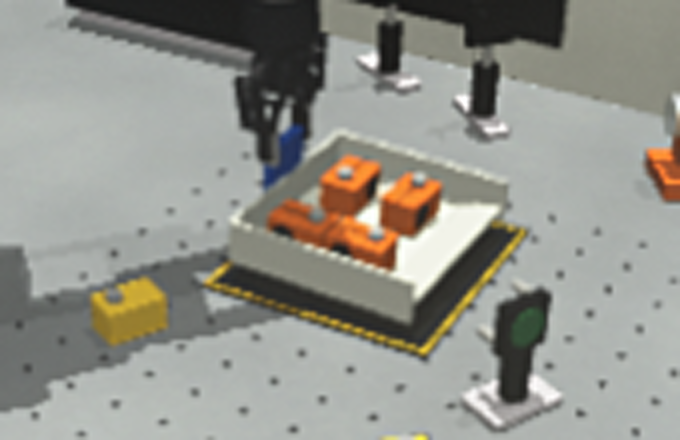

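>>> drive_tool([
  [0.7,[0,0,-1],0],
  [0.7,[0.1,0,-2.5],0],
  [0.7,[0.2,0,-4.5],0],
  [0.7,[0.3,0,-7],0],
  [0.7,[0.4,0,-9.5],0],
  [0.7,[0.5,0,-12],0],
  [0.7,[0.6,0,-14.5],0],
  [0.7,[0.6,0,-16.5],0],
  [0.7,[0.6,0,-18],0],
  [0.7,[0.6,0,-19],0],
  [0.7,[0.6,0,-19.7],0],
  [0.7,[0.6,0,-19.7],0],
], grip_force=120)

```text
clock: 31.48
eef_pos: [382.4, 375.6, 285.0]
tcp_rot: [-3.128, -0.042, -0.001]
contact_force: [0.4, 0.1, -4.1]
opening: 0.659
```

```bash
python3 -c "
from h import *
f=save('scene','s6.png');print(r.sense()['wrist_torque']); go(384,200,285,.5);go(373,-348,285,-17)
cv2.imwrite('pics/s6c.png',cv2.resize(f['color'][20:180,200:370,::-1],None,fx=3.5,fy=3.5,interpolation=cv2.INTER_CUBIC))"
```

```text
[-0.02764704  0.39887923 -0.01962337]
 shift cm [ 0.2  17.54 -0.27] turn -0.6 alt -0.6 |q6 2.37 eef [382. 375. 285.] yaw -0.1 rot [-1.792e+02 -2.400e+00 -1.000e-01]
 shift cm [-0.83 72.33 -1.03] turn 16.9 alt 16.9 |q6 2.37 eef [382. 375. 285.] yaw -0.1 rot [-1.792e+02 -2.400e+00 -1.000e-01]
```

View pics/s6c.png

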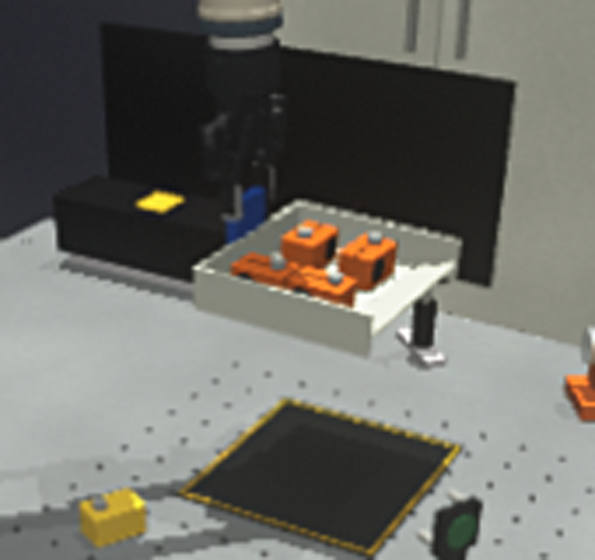

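>>> drive_tool([
  [0.7,[0,0.8,0],0],
  [0.7,[0,2.4,0],0],
  [0.7,[0,5,0],0],
  [0.7,[0,8.5,0],0],
  [0.7,[0,12,-0.1],0],
  [0.7,[0,15.5,-0.2],0],
  [0.7,[0,19,-0.2],2],
  [0.7,[0,22.5,-0.3],4],
  [0.7,[0,26,-0.3],6],
  [0.7,[0,29,-0.4],7],
  [0.7,[0,31,-0.5],8],
  [0.7,[0,32,-0.5],8],
], grip_force=120)

```text
clock: 33.02
eef_pos: [381.1, 53.9, 285.2]
tcp_rot: [-3.123, -0.039, -0.142]
contact_force: [0.7, 0.0, -4.3]
opening: 0.662
```

```bash
python3 -c "
from h import *
f=save('scene','s7.png');print(r.sense()['wrist_torque']); go(373,-348,287,-17)"
```

```text
[-0.00642042  0.38533662 -0.0128799 ]
 shift cm [ 4.87 39.86 -0.7 ] turn 8.9 alt 8.9 |q6 1.84 eef [381.  54. 285.] yaw -8.1 rot [-179.    -2.2   -8.1]
```

View pics/s7.png

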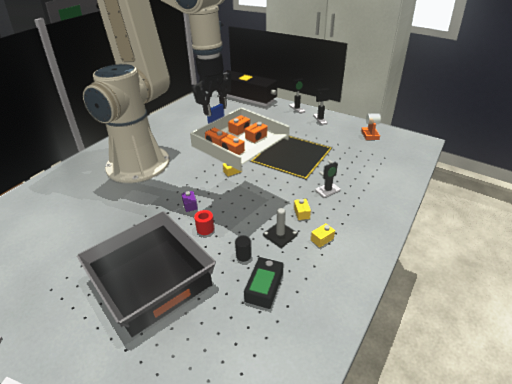

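>>> drive_tool([
  [0.7,[0.1,0.8,0],0],
  [0.7,[0.3,2.4,0],1],
  [0.7,[0.6,5,0],2],
  [0.7,[1,8.5,0],3],
  [0.7,[1.5,12,-0.2],4],
  [0.7,[1.9,15.5,-0.3],5],
  [0.7,[2.3,19,-0.4],6],
  [0.7,[2.7,22.5,-0.5],7],
  [0.7,[3.2,26,-0.5],8],
  [0.7,[3.6,29.5,-0.6],8.5],
  [0.7,[4,32.5,-0.7],8.8],
  [0.7,[4.3,35,-0.7],8.8],
], grip_force=120)

```text
clock: 34.58
eef_pos: [374.2, -300.2, 287.4]
tcp_rot: [-3.118, -0.035, -0.295]
contact_force: [0.2, 0.0, -4.2]
opening: 0.663
```

>>> drive_tool([
  [0.7,[0.3,2,0],0],
  [0.7,[0.5,4,0],0],
  [0.7,[0.6,4.8,0],0],
  [0.7,[0.6,4.8,0],0],
  [0.7,[0.6,4.8,0],0],
  [0.7,[0.6,4.8,0],0],
], grip_force=120)

```text
clock: 35.33
eef_pos: [366.2, -347.3, 286.5]
tcp_rot: [-3.118, -0.036, -0.294]
contact_force: [0.7, 0.2, -3.4]
opening: 0.665
```

```bash
python3 -c "
from h import *
f=save('scene','s8.png');f=save('top','t8.png');print(r.sense()['wrist_torque']); go(373,-348,287,-17)"
```

```text
[0.06300777 0.35062712 0.00901266]
 shift cm [ 0.67 -0.15 -0.01] turn 0.1 alt 0.1 |q6 1.06 eef [ 366. -347.  287.] yaw -16.9 rot [-178.7   -2.   -16.9]
```

View pics/s8.png

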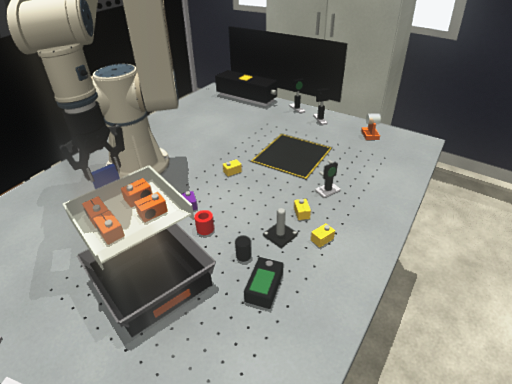

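View pics/t8.png

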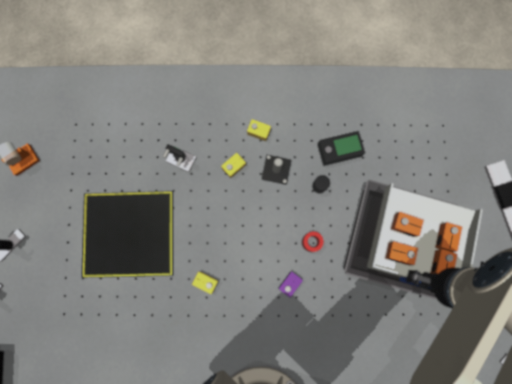

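>>> drive_tool([
  [0.7,[0.3,0,0],0],
  [0.7,[0.3,0,0],0],
  [0.7,[0.3,0,0],0],
  [0.7,[0.3,0,0],0],
], grip_force=20)

```text
clock: 35.92
eef_pos: [369.0, -348.3, 286.6]
tcp_rot: [-3.118, -0.035, -0.294]
contact_force: [-0.4, -0.0, -3.9]
opening: 0.66
```

```bash
python3 -c "
from h import *
f=save('scene','s9.png');print(r.sense()['wrist_torque']); go(373,-348,287,-17)
cv2.imwrite('pics/s9c.png',cv2.resize(f['color'][120:340,40:240,::-1],None,fx=2.7,fy=2.7,interpolation=cv2.INTER_CUBIC))"
```

```text
[0.01028555 0.31115787 0.00642201]
 shift cm [ 0.38 -0.15 -0.02] turn 0.1 alt 0.1 |q6 1.07 eef [ 369. -348.  287.] yaw -16.9 rot [-178.7   -2.   -16.9]
```

View pics/s9c.png

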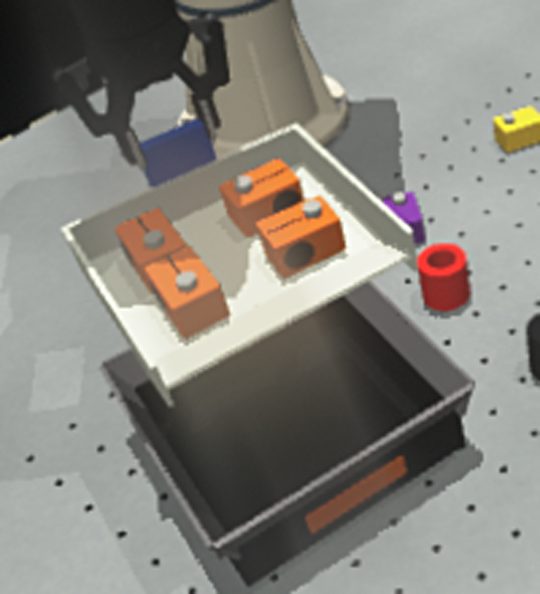

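>>> drive_tool([
  [0.7,[0,0,0],0],
  [0.7,[0,0,0],0],
  [0.7,[0,0,0],0],
  [0.7,[0,0,0],0],
], grip_force=20)

```text
clock: 36.48
eef_pos: [369.0, -348.3, 286.7]
tcp_rot: [-3.118, -0.036, -0.294]
contact_force: [-0.2, 0.1, -3.6]
opening: 0.662
```

```bash
python3 -c "
from h import *
f=save('scene','s10.png');print(r.sense()['wrist_torque']); go(373,-348,287,-17)
cv2.imwrite('pics/s10c.png',cv2.resize(f['color'][120:340,40:240,::-1],None,fx=2.7,fy=2.7,interpolation=cv2.INTER_CUBIC))"
```

```text
[ 0.10713816  0.32079067 -0.01795583]
 shift cm [ 0.38 -0.15 -0.02] turn 0.1 alt 0.1 |q6 1.07 eef [ 369. -348.  287.] yaw -16.9 rot [-178.7   -2.   -16.9]
```

View pics/s10c.png

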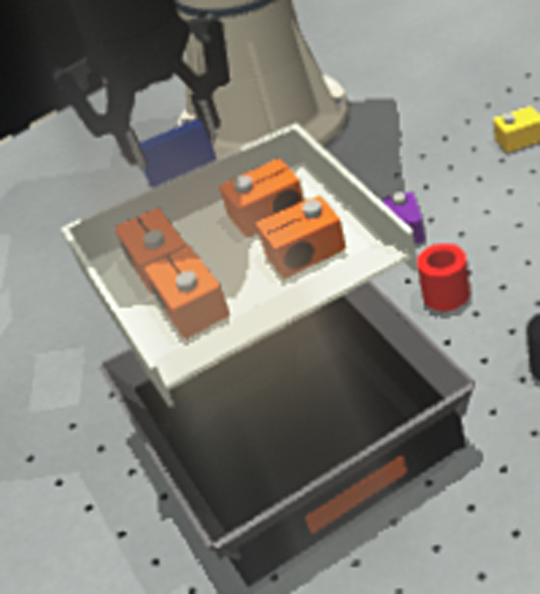

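>>> drive_tool([
  [0.7,[0.3,0,-4],0],
  [0.7,[0.3,0,0],0],
  [0.7,[0.3,0,-4],0],
  [0.7,[0.3,0,0],0],
  [0.7,[0.3,0,-4],0],
  [0.7,[0.3,0,0],0],
  [0.7,[0.3,0,0],0],
], grip_force=20)

```text
clock: 37.4
eef_pos: [370.3, -347.7, 284.6]
tcp_rot: [-3.116, -0.03, -0.294]
contact_force: [-1.6, 0.2, -4.7]
opening: 0.661
```

```bash
python3 -c "
from h import *
f=save('scene','s11.png');print(r.sense()['wrist_torque']); go(373,-348,287,-17)
cv2.imwrite('pics/s11c.png',cv2.resize(f['color'][120:340,40:240,::-1],None,fx=2.7,fy=2.7,interpolation=cv2.INTER_CUBIC))"
```

```text
[-0.0205788   0.11428018  0.00080413]
 shift cm [ 0.19 -0.1  -0.1 ] turn 0.1 alt 0.1 |q6 1.07 eef [ 371. -348.  286.] yaw -16.9 rot [-178.6   -1.9  -16.9]
```

View pics/s11c.png

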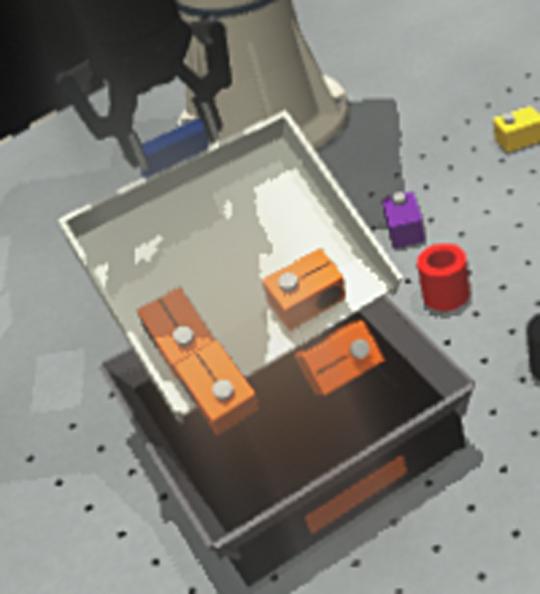

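Excellent: the jolts tip the tray and the blocks are pouring over the lip. Continue gently.

>>> drive_tool([
  [0.7,[0,0,0],0],
  [0.7,[0,0,0],0],
  [0.7,[0,0,0],0],
  [0.7,[0,0,0],0],
], grip_force=20)

```text
clock: 37.95
eef_pos: [371.2, -348.5, 286.3]
tcp_rot: [-3.117, -0.033, -0.294]
contact_force: [-0.3, -1.0, -2.6]
opening: 0.661
```

```bash
python3 -c "
from h import *
f=save('scene','s12.png');print(r.sense()['wrist_torque']); go(373,-348,287,-17)
cv2.imwrite('pics/s12c.png',cv2.resize(f['color'][120:340,40:240,::-1],None,fx=2.7,fy=2.7,interpolation=cv2.INTER_CUBIC))"
```

```text
[-0.00495601  0.10488734  0.02268075]
 shift cm [ 0.17 -0.1  -0.07] turn 0.1 alt 0.1 |q6 1.07 eef [ 371. -348.  286.] yaw -16.9 rot [-178.6   -1.9  -16.9]
```

View pics/s12c.png

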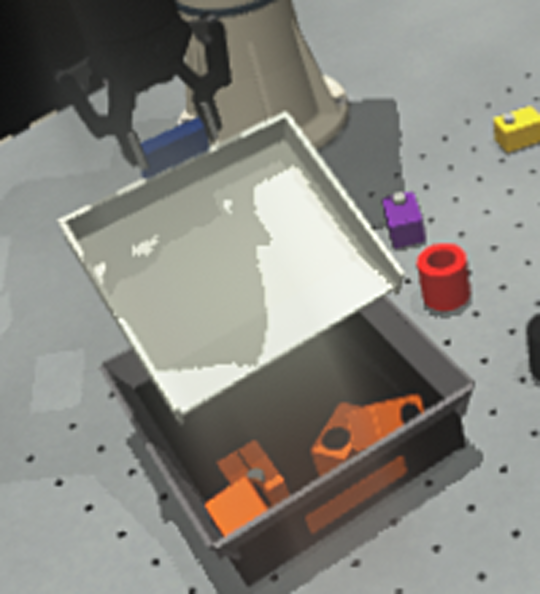

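```bash
python3 -c "
from h import *
go(380,0,300,-8);go(386,378,300,0.5)"
```

```text
shift cm [ -9.2  -33.64  -0.84] turn -8.9 alt -8.9 |q6 1.07 eef [ 371. -348.  286.] yaw -16.9 rot [-178.6   -1.9  -16.9]
 shift cm [-19.58 -69.99  -0.29] turn -17.4 alt -17.4 |q6 1.07 eef [ 371. -348.  286.] yaw -16.9 rot [-178.6   -1.9  -16.9]
```

>>> drive_tool([
  [0.7,[0,0,-1.5],0],
  [0.7,[-1,-3,-2],0],
  [0.7,[-2,-7,-2],-2],
  [0.7,[-3.3,-12,-2],-4],
  [0.7,[-4.7,-17,-2],-6],
  [0.7,[-6.1,-22,-2],-8],
  [0.7,[-7.5,-27,-2],-9],
  [0.7,[-9,-32,-1.8],-10],
  [0.7,[-10.4,-37,-1.6],-12],
  [0.7,[-11.8,-42,-1.5],-13],
  [0.7,[-13.2,-47,-1.4],-14],
  [0.7,[-14.6,-52,-1.2],-15],
], grip_force=120)

```text
clock: 39.5
eef_pos: [381.4, 193.3, 307.8]
tcp_rot: [-3.125, -0.04, -0.031]
contact_force: [1.5, -0.8, -2.6]
opening: 0.66
```

```bash
python3 -c "
from h import *
f=save('scene','s13.png');f=save('top','t13.png');print(r.sense()['wrist_torque']); go(386,378,290,0.5);go(386,378,260,0.5);print(at(f,(128.4,234),3))"
```

```text
[-0.03839459  0.12204363  0.02412996]
 shift cm [ -0.12 -18.19   2.08] turn -2.1 alt -2.1 |q6 2.07 eef [381. 196. 308.] yaw -1.6 rot [-179.    -2.3   -1.6]
 shift cm [ -0.24 -18.14   5.08] turn -2.1 alt -2.1 |q6 2.07 eef [381. 196. 308.] yaw -1.6 rot [-179.    -2.3   -1.6]
[484.22561784 372.59844563   3.        ]
```

View pics/s13.png

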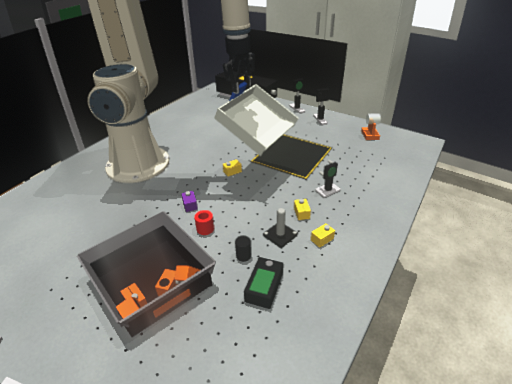

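View pics/t13.png

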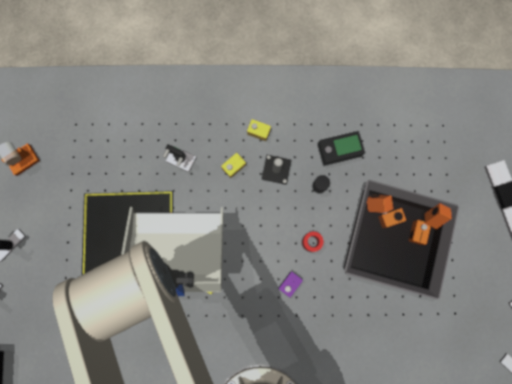

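>>> drive_tool([
  [0.7,[0,-5,1],-1],
  [0.7,[0,-10,2],-2],
  [0.7,[-0.1,-15,4],-2],
  [0.7,[-0.2,-17.5,6],-2],
  [0.7,[-0.3,-18,8],-2],
  [0.7,[-0.4,-18,10],-2],
  [0.7,[-0.4,-18,11],-2],
  [0.7,[-0.4,-18,11],-2],
  [0.7,[-0.4,-18,11],-2],
], grip_force=120)

```text
clock: 40.72
eef_pos: [387.3, 377.8, 201.8]
tcp_rot: [-3.124, -0.041, 0.007]
contact_force: [-0.6, 0.3, -1.2]
opening: 0.66
```

```bash
python3 -c "
from h import *
f=save('scene','s14.png'); go(386,376,160,0.5);go(386,376,67,0.5)
cv2.imwrite('pics/s14c.png',cv2.resize(f['color'][50:200,190:370,::-1],None,fx=3.5,fy=3.5,interpolation=cv2.INTER_CUBIC))"
```

```text
shift cm [-0.31  0.26  4.17] turn -0.1 alt -0.1 |q6 2.35 eef [387. 378. 202.] yaw 0.4 rot [-179.    -2.4    0.4]
 shift cm [-0.69  0.43 13.46] turn -0.1 alt -0.1 |q6 2.35 eef [387. 378. 202.] yaw 0.4 rot [-179.    -2.4    0.4]
```

View pics/s14c.png

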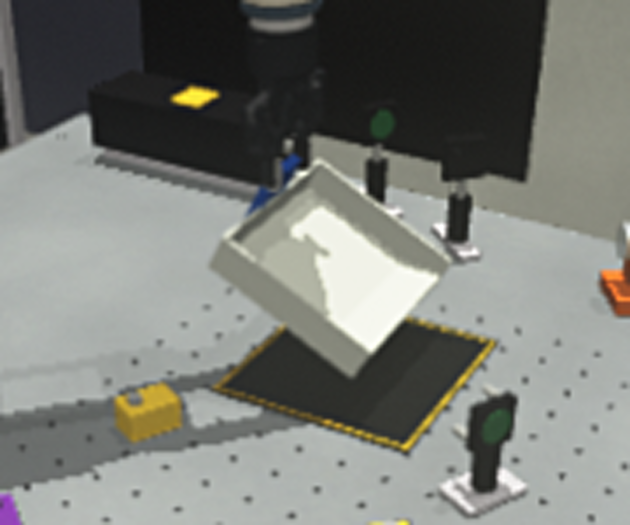

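>>> drive_tool([
  [0.7,[-0.1,0.1,1.5],0],
  [0.7,[-0.2,0.2,3],0],
  [0.7,[-0.3,0.3,4.2],0],
  [0.7,[-0.3,0.3,5.2],0],
  [0.7,[-0.3,0.3,6.2],0],
  [0.7,[-0.4,0.3,7.2],0],
  [0.7,[-0.4,0.3,8.2],0],
  [0.7,[-0.5,0.3,9.2],0],
  [0.7,[-0.5,0.4,10.2],0],
  [0.7,[-0.6,0.4,11.2],0],
  [0.7,[-0.6,0.4,12],0],
  [0.7,[-0.6,0.4,12],0],
], grip_force=20)

```text
clock: 42.28
eef_pos: [386.4, 376.0, 81.0]
tcp_rot: [-3.124, -0.041, 0.007]
contact_force: [0.3, -1.1, 1.6]
opening: 0.658
```

```bash
python3 -c "
from h import *
f=save('scene','s15.png'); go(386,376,67,0.5)
cv2.imwrite('pics/s15c.png',cv2.resize(f['color'][70:200,190:370,::-1],None,fx=3.5,fy=3.5,interpolation=cv2.INTER_CUBIC))"
```

```text
shift cm [-0.12  0.03  1.44] turn -0.1 alt -0.1 |q6 2.36 eef [387. 376.  81.] yaw 0.4 rot [-179.    -2.4    0.4]
```

View pics/s15c.png

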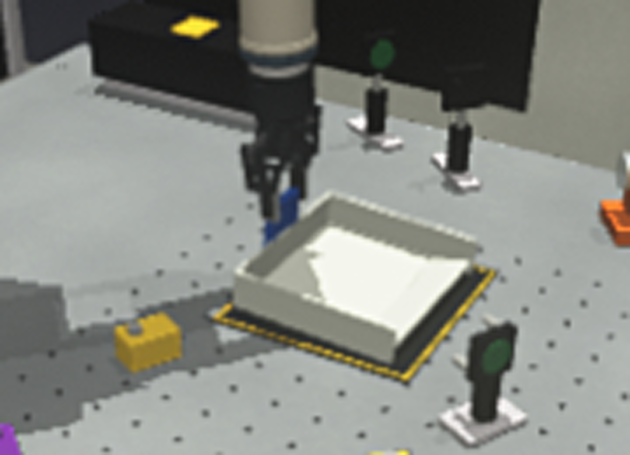

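>>> drive_tool([
  [0.7,[0,0,0.7],0],
  [0.7,[-0.1,0,1.3],0],
  [0.7,[-0.1,0,1.5],0],
  [0.7,[-0.1,0,1.5],0],
  [0,[-0.1,0,1.5],0],
  [0,[-0.1,0,1.5],0],
  [0,[-0.1,0,1.5],0],
  [0,[-0.1,0,-4],0],
  [0,[-0.1,0,-10],0],
  [0,[-0.1,0,-12],0],
  [0,[-0.1,0,-12],0],
], grip_force=20)

```text
clock: 43.7
eef_pos: [381.2, 374.6, 202.6]
tcp_rot: [-3.122, -0.044, 0.007]
contact_force: [0.7, -0.3, -0.4]
opening: 1.002
```

Run:
```python
from h import *
fs=save('scene','s16.png');ft=save('top','t16.png')
go(463,-142,130,-10)
for c,f in(('top',ft),('scene',fs)):
    for t,z in(('sleeve_mid',27.5),('post_foot',12),('post_top',100)):
        for d in r.spot_point(t,c)[:2]: print(t,c,round(d['score'],2),np.round(at(f,d['at'],z),0))
# sleeve fit: both-camera silhouette
def cyl(x,y,R,z0,z1): 
    a=np.linspace(0,2*np.pi,36); return np.array([[x+R*np.cos(t),y+R*np.sin(t),z] for t in a for z in(z0,z1)])
def fit(f2,x,y,R,z0,z1):
    D=[]
    for f,m in f2:
        n,l,st,ce=cv2.connectedComponentsWithStats(m); c=proj(f,[x,y,30]); i=1+np.argmin([np.hypot(*(ce[k]-c))+(1e3 if st[k,4]<60 else 0) for k in range(1,n)])
        mm=(l==i).astype(np.uint8); cs,_=cv2.findContours(mm,0,2); o=np.zeros_like(mm); cv2.fillConvexPoly(o,cv2.convexHull(np.vstack(cs)),1); D.append((f,o))
    def cost(p): return sum(np.abs(cv2.resize(sil(f,cyl(*p,R,z0,z1)),(512,384),interpolation=cv2.INTER_AREA)/255.-o).sum()/o.sum() for f,o in D)
    q=minimize(cost,[x,y],method='Nelder-Mead',options=dict(initial_simplex=[[x,y],[x+10,y],[x,y+10]]));return q.x,q.fun
print('sleeve',fit([(ft,hsvmask(ft,'red')),(fs,hsvmask(fs,'red'))],463,-142,27.5,0,55))
print('sleeve top',fit([(ft,hsvmask(ft,'red'))],463,-142,27.5,0,55))
print('sleeve scene',fit([(fs,hsvmask(fs,'red'))],463,-142,27.5,0,55))
for n,f,b in(('tp',ft,(250,140,60,60)),('sp',fs,(250,195,60,60)),('hp',ft,(340,175,120,125)),('hs',fs,(75,205,150,130))):
    x,y,w,h=b; s=10 if w==60 else 4.5; cv2.imwrite(f'pics/{n}.png',cv2.resize(f['color'][y:y+h,x:x+w][...,::-1],None,fx=s,fy=s,interpolation=cv2.INTER_CUBIC))
```

```text
shift cm [ 7.64 51.72  6.46] turn 10.4 alt 10.4 |q6 2.36 eef [380. 373. 200.] yaw 0.4 rot [-179.    -2.3    0.4]
sleeve_mid top 0.79 [ 464. -151.   28.]
sleeve_mid top 0.19 [689. -53.  28.]
post_foot top 0.98 [668. -48.  12.]
post_foot top 0.17 [486. 375.  12.]
post_top top 0.85 [668. -51. 100.]
sleeve_mid scene 0.93 [ 467. -149.   28.]
post_foot scene 0.82 [666. -52.  12.]
post_foot scene 0.25 [343. 454.  12.]
post_top scene 0.94 [685. -45. 100.]
sleeve (array([ 463.62395706, -142.27554256]), np.float64(0.2653503415124649))
sleeve top (array([ 463.72198555, -145.14573675]), np.float64(0.19989944695827047))
sleeve scene (array([ 463.33085807, -142.45765615]), np.float64(0.06429459588713535))
```

View pics/tp.png

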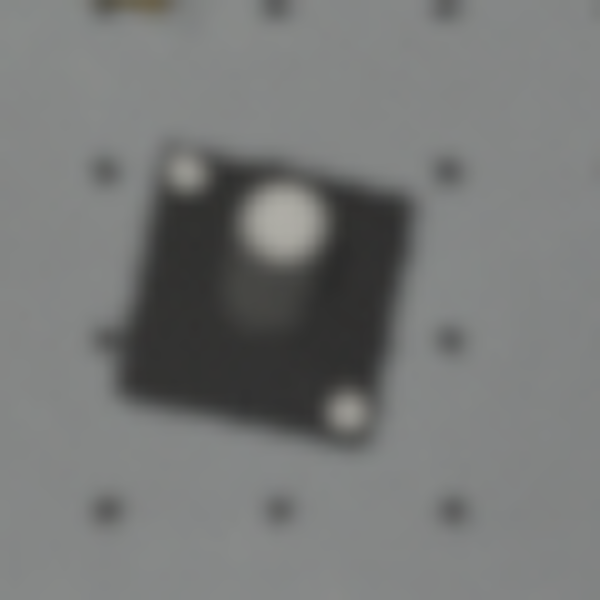

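View pics/sp.png

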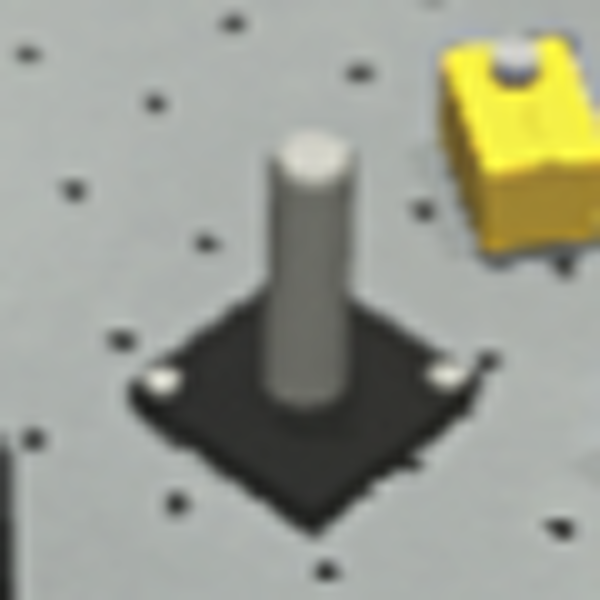

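View pics/hs.png

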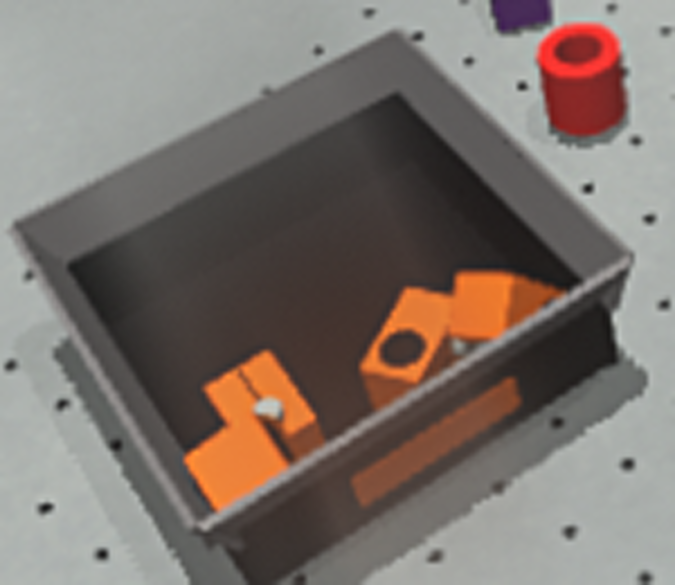

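View pics/s16.png

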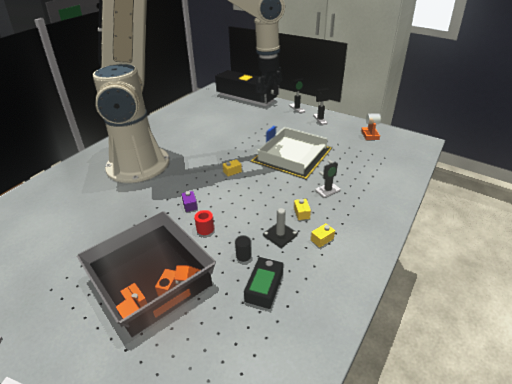

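Run:
```python
from h import *
ft=r.grab_frame('top');fs=r.grab_frame('scene')
print('top  post top',at(ft,(277.95,161.75),100),'base',at(ft,(276.3,169.1),12))
print('bottom of post top view', at(ft,(250+26.5-.45,140+29.5-.45),12))
print('scene post top',at(fs,(250+31.4-.45,195+15.8-.45),100),'foot',at(fs,(250+30.6-.45,195+36.8-.45),12))
cs=[(132,395),(312,533),(483,388),(305,270)]
print('scene base corners', np.mean([at(fs,(250+a/10-.45,195+b/10-.45),12) for a,b in cs],0))
o1,d1=ray(ft,(277.95,161.75));o2,d2=ray(fs,(280.95,210.35))
A=np.array([d1,-d2]).T; t=np.linalg.lstsq(A,o2-o1,rcond=None)[0]; print('triang top',o1+t[0]*d1,o2+t[1]*d2)
go(463.5,-143,120,0.4)
```

```text
top  post top [671.54517593 -46.9814653  100.        ] base [670.76320839 -47.30980138  12.        ]
bottom of post top view [670.90790094 -46.59228362  12.        ]
scene post top [674.59122858 -46.94320469 100.        ] foot [671.67232183 -41.64339676  12.        ]
scene base corners [677.63297219 -50.80894399  12.        ]
triang top [671.93632586 -47.07955769  98.35114975] [673.89404193 -45.65079658  98.73057166]
 shift cm [ 7.61 51.87  7.5 ] turn -0.0 alt -0.0 |q6 2.36 eef [380. 374. 201.] yaw 0.4 rot [-179.    -2.3    0.4]
```

>>> drive_tool([
  [0,[1,6,1],0],
  [0,[2,12,2],0],
  [0,[3,18,3],0],
  [0,[4,25,4],0],
  [0,[5,31,5],0],
  [0,[6,37,6],0],
  [0,[7,43,7],0],
  [0,[7.6,48,7.5],0],
  [0,[7.6,51.8,7.5],0],
  [0,[7.6,51.8,7.5],0],
  [0,[7.6,51.8,7.5],0],
])

```text
clock: 45.58
eef_pos: [463.1, -142.0, 119.8]
tcp_rot: [-3.124, -0.04, 0.006]
contact_force: [-0.6, 0.3, 0.5]
opening: 1.002
```

```bash
python3 -c "
from h import *
f=save('scene','s17.png'); go(463.5,-143.5,20,0.4)
m=hsvmask(f,'red');k,l,st,ce=cv2.connectedComponentsWithStats(m);print([ (st[i],ce[i]) for i in range(1,k) if st[i,4]>60])
cv2.imwrite('pics/s17c.png',cv2.resize(f['color'][150:270,140:290,::-1],None,fx=4,fy=4,interpolation=cv2.INTER_CUBIC))"
```

```text
shift cm [-0.37  0.37  9.98] turn 0.0 alt 0.0 |q6 1.21 eef [ 463. -142.  120.] yaw 0.4 rot [-179.    -2.3    0.4]
[(array([195, 210,  19,  25, 383], dtype=int32), array([203.97911227, 222.18276762]))]
```

View pics/s17c.png

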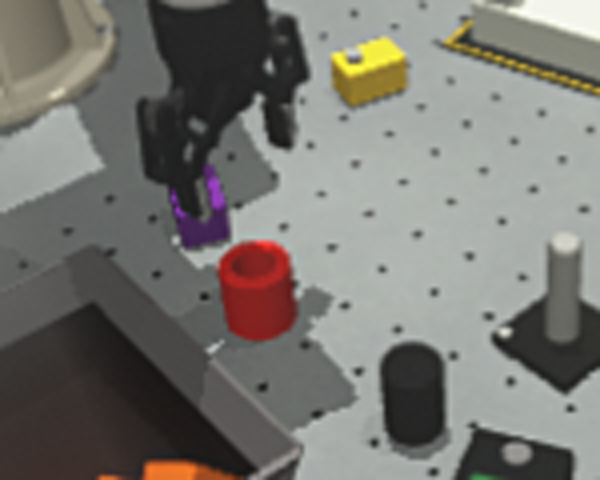

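>>> drive_tool([
  [0,[-0.2,0.1,5],0],
  [0,[-0.3,0.2,9.9],0],
  [0,[-0.3,0.2,9.9],0],
  [0,[-0.3,0.2,9.9],0],
  [0.7,[-0.3,0.2,9.9],0],
  [0.7,[-0.3,0.2,9.9],0],
  [0.7,[-0.3,0.2,9.9],0],
  [0.7,[-0.3,0.2,9.9],0],
  [0.7,[-0.3,0.2,8],0],
  [0.7,[-0.2,0.2,4],0],
  [0.7,[-0.2,0.2,-1],0],
  [0.7,[-0.2,0.2,-1],0],
], grip_force=40)

```text
clock: 47.12
eef_pos: [463.3, -144.8, 134.1]
tcp_rot: [-3.127, -0.048, 0.007]
contact_force: [0.3, -0.2, -0.4]
opening: 0.639
```

```bash
python3 -c "
from h import *
f=save('scene','s18.png'); g=save('top','t18.png'); go(672,-47,150,0.4)
cv2.imwrite('pics/s18c.png',cv2.resize(f['color'][110:250,140:290,::-1],None,fx=4,fy=4,interpolation=cv2.INTER_CUBIC))"
```

```text
shift cm [21.23 -9.56 -0.87] turn 0.0 alt 0.0 |q6 1.21 eef [ 461. -144.  131.] yaw 0.4 rot [-179.    -2.4    0.4]
```

View pics/s18c.png

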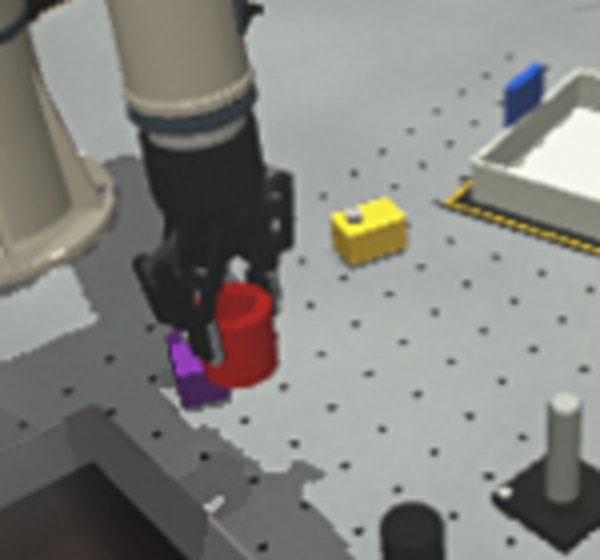

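>>> drive_tool([
  [0.7,[1,-0.5,-2],0],
  [0.7,[4,-1.8,-2],0],
  [0.7,[8,-3.6,-2],0],
  [0.7,[12,-5.4,-1.5],0],
  [0.7,[16,-7.2,-1.2],0],
  [0.7,[19,-8.6,-1],0],
  [0.7,[21,-9.5,-0.9],0],
  [0.7,[21.1,-9.6,-0.9],0],
  [0.7,[21.1,-9.6,-0.9],0],
  [0.7,[21.1,-9.6,-0.9],0],
], grip_force=40)

```text
clock: 48.48
eef_pos: [669.7, -47.0, 149.8]
tcp_rot: [-3.125, -0.041, 0.007]
contact_force: [-0.2, -0.5, -0.6]
opening: 0.637
```

```bash
cat > sl.py <<'E'
from h import *
import sys
fs=r.grab_frame('scene');ft=r.grab_frame('top'); s=r.sense(); e=s['eef_pos']; print(e,np.degrees(s['tcp_rot']))
zb=e[2]-21
def cyl(x,y,z0): 
    a=np.linspace(0,2*np.pi,36); return np.array([[x+27.5*np.cos(t),y+27.5*np.sin(t),z] for t in a for z in(z0,z0+55)])
m=hsvmask(fs,'red'); n,l,st,ce=cv2.connectedComponentsWithStats(m); i=1+np.argmax(st[1:,4]); o=(l==i).astype(np.uint8)
cs,_=cv2.findContours(o,0,2); o2=np.zeros_like(o); cv2.fillConvexPoly(o2,cv2.convexHull(np.vstack(cs)),1)
def cost(p): return np.abs(cv2.resize(sil(fs,cyl(p[0],p[1],p[2])),(512,384),interpolation=cv2.INTER_AREA)/255.-o2).sum()/o2.sum()
q=minimize(lambda p:cost([p[0],p[1],zb]),e[:2],method='Nelder-Mead',options=dict(initial_simplex=[e[:2],e[:2]+[10,0],e[:2]+[0,10]])); print('scene fit, zb fixed',zb,q.x,q.fun)
cv2.imwrite('pics/%s_s.png'%sys.argv[1],cv2.resize(fs['color'][150:260,230:340,::-1],None,fx=5,fy=5,interpolation=cv2.INTER_CUBIC))
cv2.imwrite('pics/%s_t.png'%sys.argv[1],cv2.resize(ft['color'][120:220,230:330,::-1],None,fx=5,fy=5,interpolation=cv2.INTER_CUBIC))
E
python3 sl.py p1
```

```text
[670.12111036 -47.05001486 150.26058601] [-179.0378922    -2.41958222    0.36680504]
scene fit, zb fixed 129.26058601420974 [669.68239037 -47.76898278] 0.4159693824053685
```

View pics/p1_s.png

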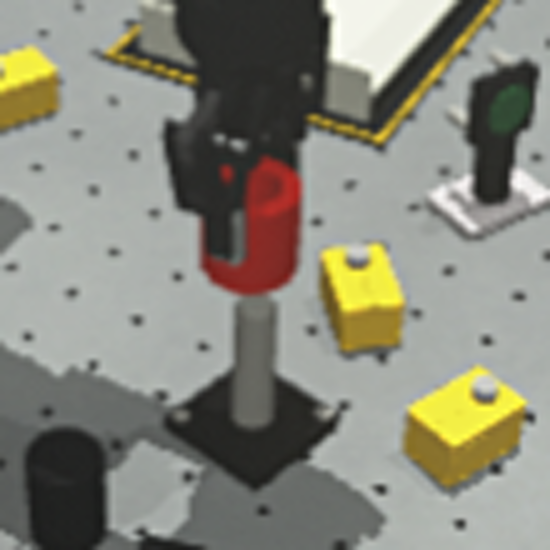

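View pics/p1_t.png

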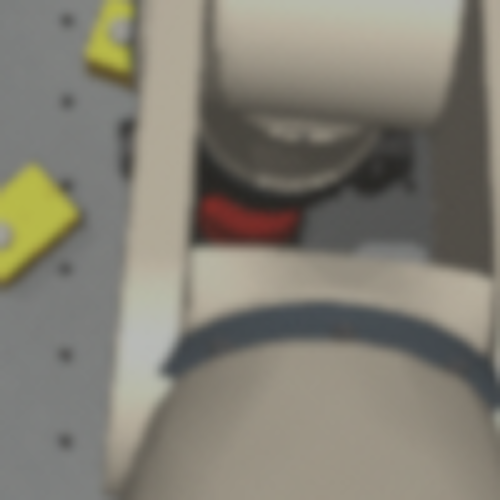

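```bash
python3 -c "
from h import *
go(672.5,-46.5,130,0.4);go(672.5,-46.5,100,.4);go(672.5,-46.5,34,.4)"
```

```text
shift cm [ 0.15 -0.02  2.03] turn -0.0 alt -0.0 |q6 1.47 eef [670. -47. 150.] yaw 0.4 rot [-179.    -2.4    0.4]
 shift cm [0.03 0.03 5.03] turn -0.0 alt -0.0 |q6 1.47 eef [670. -47. 150.] yaw 0.4 rot [-179.    -2.4    0.4]
 shift cm [-0.25  0.14 11.63] turn -0.0 alt -0.0 |q6 1.47 eef [670. -47. 150.] yaw 0.4 rot [-179.    -2.4    0.4]
```

>>> drive_tool([
  [0.7,[0.2,0,1],0],
  [0.7,[0.15,0,2],0],
  [0.7,[0.1,0,2.8],0],
  [0.7,[0.1,0,3.5],0],
  [0.7,[0.1,0,4.2],0],
  [0.7,[0,0,5],0],
  [0.7,[0,0,5],0],
], grip_force=40)

```text
clock: 49.45
eef_pos: [671.6, -46.1, 99.4]
tcp_rot: [-3.125, -0.041, 0.006]
contact_force: [0.4, -0.5, -0.3]
opening: 0.635
```

```bash
python3 sl.py p2; python3 -c "
from h import *
go(672.5,-46.5,34,.4)"
```

```text
[672.26278998 -46.1927976  100.3406649 ] [-179.03967096   -2.41983517    0.37150871]
scene fit, zb fixed 79.34066490005154 [671.8651627  -47.90352385] 0.35571184995737426
 shift cm [-0.26  0.14  6.63] turn -0.0 alt -0.0 |q6 1.47 eef [672. -46. 100.] yaw 0.4 rot [-179.    -2.4    0.4]
```

View pics/p2_s.png

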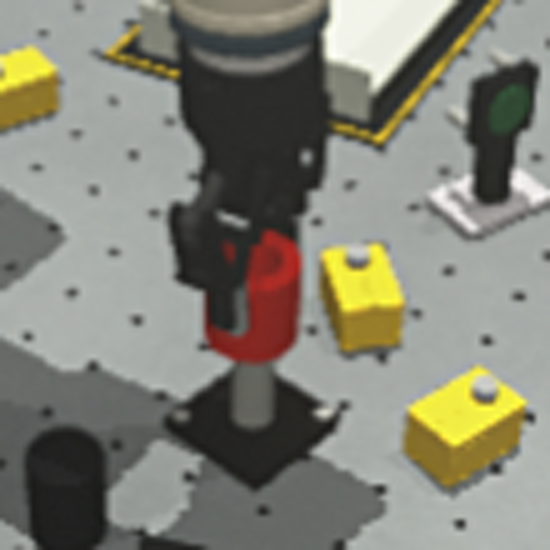

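>>> drive_tool([
  [0.7,[0,0,1.2],0],
  [0.7,[-0.1,0,2.4],0],
  [0.7,[-0.1,0.1,3.6],0],
  [0.7,[-0.2,0.1,4.8],0],
  [0.7,[-0.2,0.1,5.8],0],
  [0.7,[-0.2,0.1,6.3],0],
  [0.7,[-0.2,0.1,6.3],0],
], grip_force=40)

```text
clock: 50.42
eef_pos: [672.8, -46.1, 36.9]
tcp_rot: [-3.125, -0.042, 0.006]
contact_force: [0.5, -0.4, -1.4]
opening: 0.637
```

```bash
python3 sl.py p3
```

```text
[673.22632013 -46.18107455  37.6259042 ] [-179.0435505    -2.45050936    0.3700303 ]
scene fit, zb fixed 16.625904198900542 [674.17946039 -48.41732638] 0.5140576100146899
```

View pics/p3_s.png

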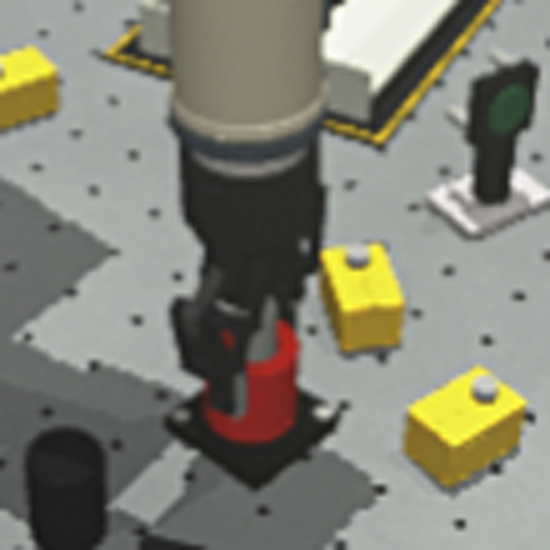

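>>> drive_tool([
  [0.7,[0,0,0.2],0],
  [0.5,[0,0,0.2],0],
  [0,[0,0,0.2],0],
  [0,[0,0,0.2],0],
  [0,[0,0,0.2],0],
  [0,[0,0,-4],0],
  [0,[0,0,-10],0],
  [0,[0,0,-16],0],
  [0,[-6,0,-18],0],
  [0,[-12,-6,-18],0],
  [0,[-18,-12,-18],0],
  [0,[-18,-12,-18],0],
], grip_force=40)

```text
clock: 52.02
eef_pos: [482.8, 70.7, 211.9]
tcp_rot: [-3.125, -0.043, 0.006]
contact_force: [0.2, 0.4, 1.1]
opening: 0.997
```

Run:
```python
from h import *
fs=save('scene','s20.png');ft=save('top','t20.png')
for n,f,b in(('q_s',fs,(230,190,110,70)),):
    x,y,w,h=b; cv2.imwrite(f'pics/{n}.png',cv2.resize(f['color'][y:y+h,x:x+w][...,::-1],None,fx=7,fy=7,interpolation=cv2.INTER_CUBIC))
def cyl(x,y,z0): 
    a=np.linspace(0,2*np.pi,36); return np.array([[x+27.5*np.cos(t),y+27.5*np.sin(t),z] for t in a for z in(z0,z0+55)])
m=hsvmask(fs,'red'); n,l,st,ce=cv2.connectedComponentsWithStats(m); i=1+np.argmax(st[1:,4]); o=(l==i).astype(np.uint8)
cs,_=cv2.findContours(o,0,2); o2=np.zeros_like(o); cv2.fillConvexPoly(o2,cv2.convexHull(np.vstack(cs)),1)
print(st[i])
for zb in(8,12,16,20,24):
    q=minimize(lambda p:np.abs(cv2.resize(sil(fs,cyl(p[0],p[1],zb)),(512,384),interpolation=cv2.INTER_AREA)/255.-o2).sum()/o2.sum(),[672,-47],method='Nelder-Mead',options=dict(initial_simplex=[[672,-47],[682,-47],[672,-37]])); print(zb,q.x,q.fun)
print(r.sense()['eef_pos'])
m=hsvmask(ft,'blue');k,l,st,ce=cv2.connectedComponentsWithStats(m)
for i in range(1,k):
    if st[i,4]>20: print('blue',st[i],np.round(at(ft,ce[i],88),0))
```

```text
[271 214  19  25 349]
8 [670.31909595 -42.41627618] 0.058109695491099664
12 [672.34050297 -45.99932476] 0.0645974518839794
16 [674.38716497 -49.51771753] 0.07237733803198698
20 [676.41807846 -52.80747877] 0.08100659618686185
24 [678.56870455 -56.78425816] 0.09121713201409597
[481.44795217  71.61785878 211.65489519]
blue [104 269  26   4  97] [384. 374.  88.]
```

View pics/q_s.png

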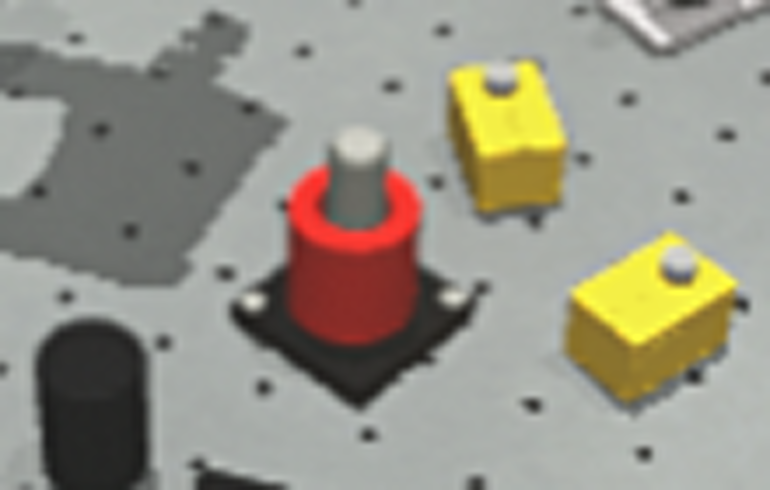

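View pics/t20.png

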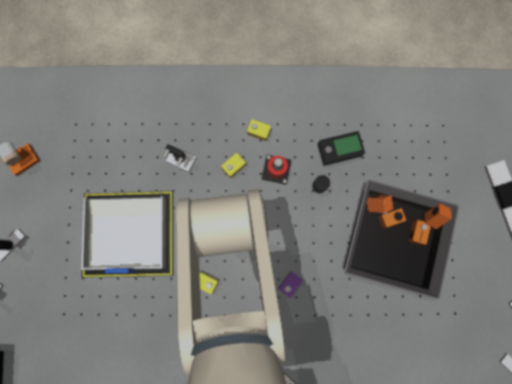

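View pics/s20.png

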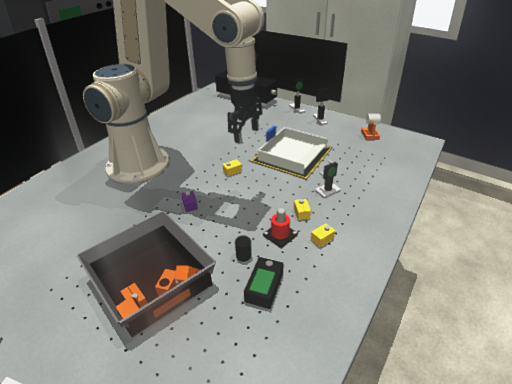

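Run:
```python
from h import *
fs=r.grab_frame('scene');ft=r.grab_frame('top')
cv2.imwrite('pics/hp.png',cv2.resize(ft['color'][175:300,340:465][...,::-1],None,fx=4.5,fy=4.5,interpolation=cv2.INTER_CUBIC))
m=hsvmask(ft,'orange');n,l,st,ce=cv2.connectedComponentsWithStats(m)
c=np.array([469,-377.]);a=np.radians(-17)
def hop(p): d=p[:2]-c; return np.round([d@[np.cos(a),np.sin(a)],d@[-np.sin(a),np.cos(a)],p[2]],0)
for i in range(1,n):
    if st[i,4]>60 and ce[i][0]>340:
        print(np.round(ce[i],0),st[i,4],[hop(at(ft,ce[i],z)) for z in(30,60,80)])
o1,d1=ray(ft,(438,215));o2,d2=ray(fs,(185,272))
t=np.linalg.lstsq(np.array([d1,-d2]).T,o2-o1,rcond=None)[0];print(hop(o1+t[0]*d1),hop(o2+t[1]*d2))
```

```text
[385. 210.] 770 [array([71., 47., 30.]), array([64., 55., 60.]), array([60., 61., 80.])]
[430. 224.] 817 [array([ 71., -85.,  30.]), array([ 64., -73.,  60.]), array([ 60., -66.,  80.])]
[ 72. -52. 155.] [139.  45. 132.]
```

View pics/hp.png

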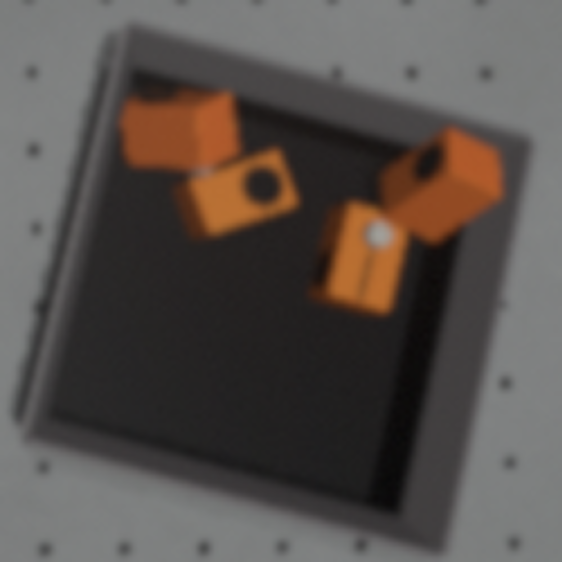

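Run:
```python
from h import *
fs=r.grab_frame('scene');ft=r.grab_frame('top')
c=np.array([469,-377.]);a=np.radians(-17)
def hop(p): d=p[:2]-c; return np.round([d@[np.cos(a),np.sin(a)],d@[-np.sin(a),np.cos(a)],p[2]],0)
px=(340+443/4.5,175+185/4.5)
for z in(30,50,70,90): p=at(ft,px,z); print(z,hop(p),'scene px',np.round(proj(fs,p),1),'in hs crop',np.round((proj(fs,p)-[75,205])*4.5))
for v,n in(((503,180),'right'),((455,127),'top'),((432,243),'bottom')):
    q=(340+v[0]/4.5,175+v[1]/4.5)
    print(n,[np.round((proj(fs,at(ft,q,z))-[75,205])*4.5) for z in(40,60,80,100)],[hop(at(ft,q,z)) for z in (60,80,100)])
cv2.imwrite('pics/hs2.png',cv2.resize(fs['color'][260:340,95:175][...,::-1],None,fx=7,fy=7,interpolation=cv2.INTER_CUBIC))
```

```text
30 [  99. -104.   30.] scene px [127.8 322.2] in hs crop [238. 527.]
50 [ 94. -96.  50.] scene px [127.9 314.1] in hs crop [238. 491.]
70 [ 90. -88.  70.] scene px [127.9 305.9] in hs crop [238. 454.]
90 [ 85. -80.  90.] scene px [128.1 297.5] in hs crop [239. 416.]
right [array([184., 569.]), array([184., 531.]), array([185., 492.]), array([186., 452.])] [array([ 106., -128.,   60.]), array([ 101., -119.,   80.]), array([  96., -110.,  100.])]
top [array([272., 560.]), array([272., 522.]), array([272., 483.]), array([272., 443.])] [array([129., -91.,  60.]), array([124., -83.,  80.]), array([119., -75., 100.])]
bottom [array([205., 463.]), array([205., 427.]), array([206., 391.]), array([207., 354.])] [array([ 55., -94.,  60.]), array([ 51., -85.,  80.]), array([ 47., -77., 100.])]
```

View pics/hs2.png

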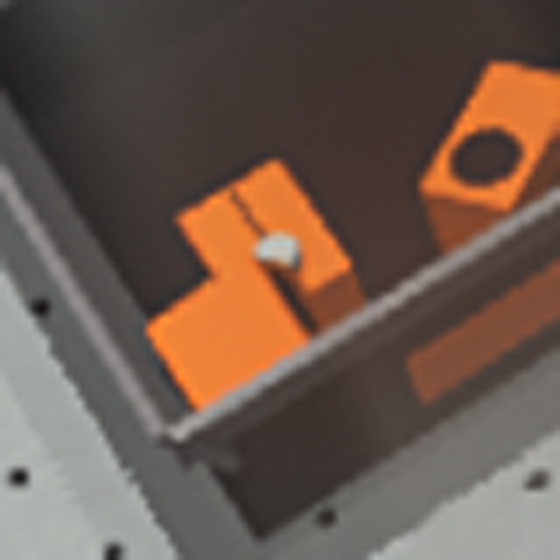

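```bash
python3 -c "
from rig import r
s=r.sense();print(s['clock'],s['eef_pos'],s['contact_force']);print(r.sign_off())"
```

```text
52.325 [485.78990557  69.28010352 212.06966994] [-0.37167026  0.04906123 -0.66692331]
the job is handed in; nothing more can be done
None
```

I carried the job through and handed it in at 52.3 s. The interface gave no verdict.

**What I did:**
- All four orange blocks went into the tray. The yellow and purple look-alikes were not touched.
- The tool can only turn about its own axis, so I gripped the tray handle across its 60 mm width, not the recommended 12 mm. That let the tray pivot in the grip: 120 N held it almost level during the carry.
- At 20 N over the hopper the loaded tray stuck at roughly 12°. A few short up-and-down jolts then tipped it to about 40°, and all four blocks slid out over the lip.
- I lowered the empty tray flat onto its mat and slid the red sleeve down over the post.

**Last checks in the pictures:**
- **Blocks:** four are in the hopper. One stands leaning in a corner with its top edge roughly level with the rim; I put its centre near 60 mm high by rough geometry. My first triangulation of it failed because I matched the wrong point in one picture. It had not moved since the pour.
- **Tray:** it looks flat, with its middle about 5 mm from the mat's middle.
- **Sleeve:** assuming it sits on the base, the fit puts its axis within about 1 mm of the post. The fit cannot settle the height, but the picture shows it seated. The two cameras disagreed by about 3 mm on where the post is.
- **Bystanders:** the mirror mount, power meter and lens tube look unmoved.
- **Robot:** the gripper is clear of everything.

The tool slowly tilted to about 2.5° over the run, with no visible effect.

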